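# Square up a sectioned limestone block and photograph it

## Robot

A 6-joint arm with a two-finger parallel gripper is mounted at the origin on the work surface. World frame = base frame: x ahead of the robot, y to its left, z up, the work surface at z = 0. Lengths are in m, angles in rad, forces in N, time in s.
With the tool pointing down it reaches from about 0.3 to 0.875 m from the base axis. Payload 6.4 kg.
Tool frame: the origin (TCP) lies midway between the tips of the shut fingers; the grasp point (between the pads) lies 19 mm behind it; y points along the fingers, x is the direction in which the jaws open and shut, and the axes are right-handed (so a half turn about y gives the same grasp; the last joint's range is limited). The gripper opens to 88 mm and grips with 3 to 60 N. Pads are 18 mm wide; open, the fingers measure 123 mm over their backs; the gripper's body (75 mm by 187 mm) begins 45 mm behind the grasp point.
Start: joints at [-1.5, 0.181, 1.607, -0, 1.354, -0.206], TCP at [0.157, -0.553, 0.215] pointing down, gripper open.
Joint ranges: [-2.99, 2.99], [-0.89, 2.07], [0.3, 2.58], [-1.14, 4.28], [0, 2.63], [-3.12, 3.12]. Speed limits (rad/s): [2.57, 2.57, 3.01, 3.14, 3.14, 3.14].

## Interface

Orientations are given as a rotation vector (axis times angle).
In Python, from cell import * gives the robot as it stands. The module is installed in compiled form; this text tells all that it offers.
- The arm moves only by the shell command python3 -m pendant 'ROWS' [FORCE]. ROWS is JSON, a list of rows, each an object of numbers: "dx", "dy", "dz": the shift along the tool's x, y, z in m; "ax", "ay", "az": the turn, a rotation vector about the tool's x, y, z in rad; "claw": the closure in counts, from 0 (fully open) to 255 (shut). In form: [{"dx": .., "dy": .., "dz": .., "ax": .., "ay": .., "az": .., "claw": ..}, ...]. A call has 1 to 10 rows; each row shifts and turns the commanded pose from where the row before left it, along the tool's axes as they then stand; what a row does not reach is not made up. A row lasts 1/10 s, in which the tool goes at most 50 mm and 8.59 degrees, less where a joint would pass 70% of its speed; a pose out of reach is approached as far as the arm can. A call with a gripper value outside its range is refused whole. The fingers move at their own pace and stop on an object; FORCE is the grip in N (left out, the last holds). Time passes only in rows, so rows that do not move let the fingers close. It gives the time, the measured TCP pose, the force and the opening at its end, in the units of the state.
- observe(): the state, without advancing time (a new reading comes with each control period).
- snapshot(name): name is "side" or "top" or "wrist"; returns (picture, depth): 384x512x3 uint8, red, green, blue; 384x512 float32, m along the optical axis (not along the pixel's ray), 0 where there is no reading.
- camera_params(name): a dict with "vertical_fov" (degrees; the focal length in pixels is half the picture's height over the tangent of half this angle, whatever the lens; pixels are square), "cx", "cy" (the principal point, pixels), "position" and "rotation" of the camera in the world. Camera axes: x right, y up, looking along -z (the intrinsics and any distortion apply to the point x, -y, -z); pixel columns grow to the right and rows downward; lengths in m; the calibration is good to about 2 mm. The wrist camera is an equidistant fisheye: a pixel r from the principal point sees the ray r / f radians off the axis. A picture is of the moment at which its call begins: read the wrist's pose just before it. camera_params takes no time and is no camera call; for the wrist camera it gives the pose at the moment of the call.
- sign_off(): hands the job in, once; it reports no verdict.
Trained networks look in the newest picture that a camera, given by its name, has taken for a name from the list of things; names that differ only in an ending like _2 or _b are one class to them, and where a whole thing is asked for, a point or a joint stands for the part that bears it (a point fixed in the world has none). Each returns a list of dicts, best first, with "confidence" (0 to 1); they miss things now and then, are a little off and sometimes report something else, mostly with a low value. They report only what shows in the picture. A call takes as long as a camera call. They do not tell look-alikes from the thing itself.
- regions_of(camera, query): "mask" (384x512 bool, what is visible of it) and "centre" ([column, row] in pixels, amid what is visible of it).
- spot_point(camera, query): "centre" ([column, row] in pixels: a listed point, or the origin of a listed thing).
The state is a dict: "clock": time; "q": joint angles; "joint_vel": joint speeds; "effort": joint torques, N m; "tool_pos": TCP position; "eef_rot": TCP orientation; "contact_force": force on the tool from outside, world axes, zero at the start; "torque": the same for the moment, N m; "gripper_width": finger opening in m.
Only numpy, scipy, OpenCV 4.12 (cv2) and the standard library are available. Lean on these libraries where they do the work, as an engineer would, in place of code of your own. Each camera call takes 0.05 s, during which the arm holds its last target.

## Task

The sawn slabs of a limestone specimen have been piled up again on the lab jack in front of the camera, but their edges stick out: tap the pile square, so that the edges of all five pieces are flush on every side, with the pile left in the middle of the platform and still facing the lens. Then photograph it: press the camera's shutter button down to its first click and hold it there for about a second while the lens focuses, then press it fully down to take the picture, and let go. Take no picture of an untidy pile, be gentle with the camera, and leave the other things on the bench where they are.

Things in the scene. Friction and masses are not known exactly. Their poses are not given: they have to be found in the camera images.
- jack_top (a point): Lab jack (scissor lift), fixed: bare aluminium, square platform 100 x 100 x 4 mm, 85 mm above the bench, open scissor arms below, a round black hand-screw half-way up on its -y side (reaching 92 mm from the middle). The point is the centre of the platform's upper face. The jack's y axis points to the camera; the pile stands on the platform.
- foot_mid (a point): Foot piece of the specimen, the bottom of the pile: pale limestone, 50 (x) x 40 (y) x 12 mm, about 60 g, loose on the platform near its middle. The point is its centre, 6 mm above the platform; its axes lie along its edges, and a 50 mm side faces the lens (+y).
- slab1_mid (a point): Thin sawn slab lying on the foot piece: same pale limestone, 50 (x) x 40 (y) x 5 mm, about 25 g, loose. The point is its centre. The whole pile of five is 32 mm high. Each piece lies a few millimetres (at most 7 mm in x and y from the platform's centre) and up to 0.1 rad out of true at the start. A narrow finger closing on the middle of a side evens out the offsets but leaves some twist; taps near both ends of the long sides take the twist out.
- slab2_mid (a point): Second thin slab, on slab1: 50 x 40 x 5 mm, loose; the point is its centre.
- slab3_mid (a point): Third thin slab, on slab2: 50 x 40 x 5 mm, loose; the point is its centre.
- slab4_mid (a point): Fourth thin slab, the top of the pile: 50 x 40 x 5 mm, loose; the point is its centre.
- shutter_top (a point): Shutter button of the camera: round bare-metal cap 14 mm across on the top of the hand grip, standing 9 mm above the camera's black top plate. The point is the centre of the cap's upper face and goes down with it; its axes are the camera's (z up). The finder hump, 17 mm high, begins 32 mm from the button's axis along the camera's +x; nothing else within 60 mm stands higher than the button.
- shutter_first (a joint): First stage of the shutter button, 0 (up) to 0.0035 m (the first click). A light spring: 0.8 N starts it, 2.5 N brings it to the click. The cap then stands firm until the push exceeds 8 N.
- shutter_second (a joint): Second stage, 0 to 0.0035 m further down (picture taken at the bottom): 8 N starts it, 12 N brings it fully home. The springs return both stages to 0 when let go.
- camera: Black camera, body 126 x 40 x 76 mm, with a macro lens 63 mm across that reaches to 86 mm from the body's middle, on a small three-legged table tripod; fixed. Origin on the bench below the body's middle; x is along the body (the hand grip with the button is at -x), the lens looks along -y at the pile, z is up. The top plate is 138 mm above the bench, the finder hump reaches 155 mm. Not to be pushed with more than 40 N.
- card: Grey background card, 210 mm wide, 4 mm thick and 140 mm high, upright on a wooden foot about 160 mm behind the pile as seen from the camera; fixed. Origin under the card's middle, on the bench; x is along the card.
- lens_cap: Loose bystander: black lens cap, disc 64 mm across and 8 mm high, between camera and jack on the robot's side. Origin at the centre of its underside.
- caliper: Loose bystander: steel caliper lying flat, 200 x 75 x 10 mm, beyond the lens. Origin near its middle, on the bench; x along its beam.
- brush: Loose bystander: flat brush with a wooden handle, 170 mm long and 42 mm wide, lying on the robot's side of the jack. Origin under its middle; x along it.
- jar: Loose bystander: jar 84 mm across and 150 mm high with a screw lid, beyond the camera. Origin at the centre of its underside.
- dishes: Loose bystander: pile of three pale round culture dishes, 92 mm across and 45 mm high, behind the camera's back. Origin at the centre of its underside.
- pot: Loose bystander: empty white plastic pot, 94 mm across and 112 mm high, at the left, on the robot's side. Origin at the centre of its underside.
- forceps: Loose bystander: steel forceps, 138 mm long, lying flat beyond the jack. Origin near the middle, on the bench; x along them.
Not all that is in view belongs to the job. Leave any yellow look-alike of the part that bears slab4_mid alone. There is more than one size of the camera; the job needs the larger.

How it is judged:
On the way, in this order (a step that is already met when the one before it is completed fails the run):
1. the five pieces are squared up: every edge flush within 2 mm, in the middle of the platform, facing the lens (x of slab1_mid in the frame of foot_mid between -0.002 and 0.002 m and y of slab1_mid in the frame of foot_mid between -0.002 and 0.002 m and angle between the x axis of each of slab1_mid, slab2_mid, slab3_mid, slab4_mid and the x axis of foot_mid, either way round below 0.08 rad and x of slab2_mid in the frame of foot_mid between -0.002 and 0.002 m and y of slab2_mid in the frame of foot_mid between -0.002 and 0.002 m and x of slab3_mid in the frame of foot_mid between -0.002 and 0.002 m and y of slab3_mid in the frame of foot_mid between -0.002 and 0.002 m and x of slab4_mid in the frame of foot_mid between -0.002 and 0.002 m and y of slab4_mid in the frame of foot_mid between -0.002 and 0.002 m and z of slab4_mid in the frame of foot_mid between 0.0215 and 0.0255 m and horizontal distance between foot_mid and jack_top below 0.015 m and z of foot_mid in the frame of jack_top between 0.004 and 0.0085 m and angle between the x axis of foot_mid and the x axis of jack_top, either way round below 0.13 rad), for 0.3 s.
2. the shutter button is held at its first click for half a second (value of joint shutter_first above 0.0023 m and value of joint shutter_second below 0.0012 m), for 0.5 s.
3. the shutter button is pressed fully down (value of joint shutter_second above 0.0025 m), for 0.05 s.
At the end, for the whole second after the job is handed in: Button let go and up (each stage within 1 mm of 0). All five pieces piled on the platform, slab centres within 2 mm of the foot piece's along both its edges and within 0.08 rad of its direction; foot piece within 15 mm of the platform's centre and 0.13 rad of its direction (all of step 1 and value of joint each of shutter_first, shutter_second below 0.001 m and contact force between the fingers and camera below 0.1 N and velocity of joint shutter_first below 0.02 m/s); the robot touches nothing.
It fails at once if a picture is taken while the pile is not squared up (value of joint shutter_second above 0.0025 m and not ((x of slab1_mid in the frame of foot_mid between -0.002 and 0.002 m and y of slab1_mid in the frame of foot_mid between -0.002 and 0.002 m and angle between the x axis of each of slab1_mid, slab2_mid, slab3_mid, slab4_mid and the x axis of foot_mid, either way round below 0.08 rad and x of slab2_mid in the frame of foot_mid between -0.002 and 0.002 m and y of slab2_mid in the frame of foot_mid between -0.002 and 0.002 m and x of slab3_mid in the frame of foot_mid between -0.002 and 0.002 m and y of slab3_mid in the frame of foot_mid between -0.002 and 0.002 m and x of slab4_mid in the frame of foot_mid between -0.002 and 0.002 m and y of slab4_mid in the frame of foot_mid between -0.002 and 0.002 m and z of slab4_mid in the frame of foot_mid between 0.0215 and 0.0255 m) and (horizontal distance between foot_mid and jack_top below 0.015 m and z of foot_mid in the frame of jack_top between 0.004 and 0.0085 m and angle between the x axis of foot_mid and the x axis of jack_top, either way round below 0.13 rad))).
It fails at once if the camera is pushed with more than 40 N (contact force between any of the fingers, the arm and camera above 40 N).
It fails at once if a bystander is moved by more than 15 mm (distance of any of lens_cap, caliper, brush, jar, dishes, pot, forceps from where it was at the start of the episode above 0.015 m).
It also fails if it takes over 72 s, if anything falls off the work surface, if the arm or the gripper's body presses on something with over 40 N, if the wrist force passes 120 N, or if a joint passes its speed limit or range.

## Working session

There is one attempt and no reset: what is moved stays moved. The work goes in short steps, Python scripts to look and compute and a shell command to move; the robot and the scene stay as the last step left them, time stands still between calls to the robot, and variables do not carry over. Pictures are saved under pics/ and viewed, and the job is handed in when it is done.

```bash
mkdir -p pics; python3 - <<'E'
from cell import *
import cv2
s=observe()
for k,v in s.items(): print(k,v)
for n in("side","top","wrist"):
    p,d=snapshot(n); cv2.imwrite(f"pics/{n}0.png",p[:,:,::-1]); print(n,camera_params(n))
E
```

```text
clock 0.0
q [-1.50027832e+00  1.81538998e-01  1.60797447e+00 -2.14649221e-05
  1.35377485e+00 -2.06292891e-01]
joint_vel [-0.00019043 -0.00137616 -0.00022215  0.00086391  0.00168282 -0.00081819]
effort [-2.39507399e-04 -4.33875525e+01 -3.41844285e+01  7.01351627e-02
  3.86777893e-02 -1.41711093e-04]
tool_pos [ 0.15711521 -0.5525401   0.21412752]
eef_rot [-1.32622305  1.0036514  -1.00177052]
contact_force [-0.1266278  -0.31825366  0.89624363]
torque [ 0.00043546 -0.04168247 -0.01492684]
gripper_width 0.088095084101905
side {'vertical_fov': 51.41117378240782, 'cx': 253.31276016546377, 'cy': 195.63011191250536, 'position': array([0.48945542, 0.80239793, 0.85673584]), 'rotation': array([ 0.06026066, -1.17656327, -2.80119362])}
top {'vertical_fov': 46.52037010088212, 'cx': 257.2022262096598, 'cy': 184.81361737444522, 'position': array([0.42934321, 0.06918885, 1.42410059]), 'rotation': array([ 0.09894249, -0.06984087, -1.54400596])}
wrist {'vertical_fov': 65.70646984690485, 'cx': 253.1827737743316, 'cy': 194.56242473246573, 'position': array([ 0.22947642, -0.53336463,  0.38433834]), 'rotation': array([-0.2497847 ,  0.19020669, -1.28405413])}
```

View pics/side0.png

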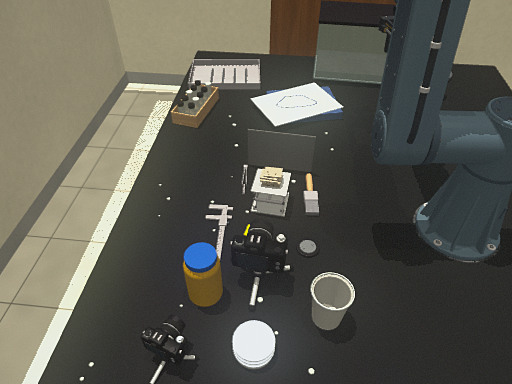

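View pics/top0.png

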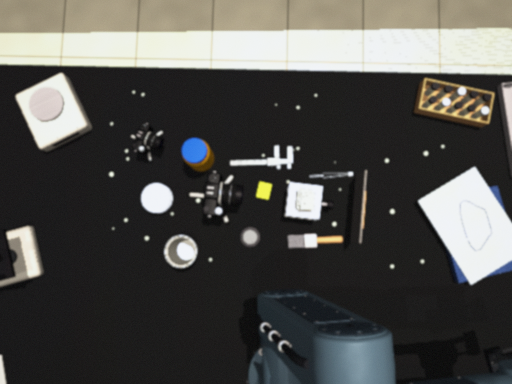

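View pics/wrist0.png

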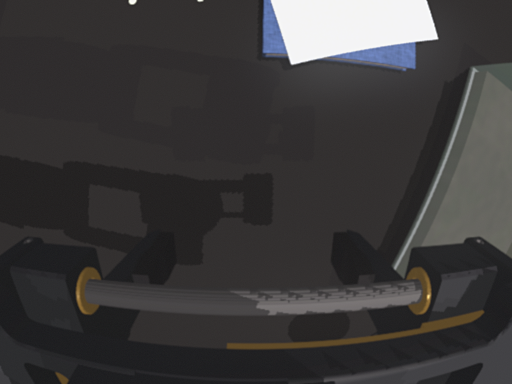

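Side view: big camera at (262,250), jack with pile at (272,185). Top view: jack at (304,200), camera at (222,192), yellow look-alike slab at (264,190), a small camera at (148,140).

```bash
cat > h.py <<'E'
from cell import *
import cv2, numpy as np
from scipy.spatial.transform import Rotation as R
def f_of(c): return 192/np.tan(np.radians(c['vertical_fov'])/2)
def rays(name,c,uv):
    uv=np.atleast_2d(np.asarray(uv,float)); f=f_of(c)
    x=(uv[:,0]-c['cx']);y=(uv[:,1]-c['cy'])
    if name=='wrist':
        r=np.hypot(x,y)+1e-9; th=r/f; s=np.tan(th)/r
        x=x*s;y=y*s
    else: x=x/f;y=y/f
    return np.stack([x,-y,-np.ones_like(x)],1)
def world(name,c,uv,depth):
    return (rays(name,c,uv)*np.asarray(depth).reshape(-1,1))@R.from_rotvec(c['rotation']).as_matrix().T+c['position']
def onplane(name,c,uv,z):
    r=rays(name,c,uv)@R.from_rotvec(c['rotation']).as_matrix().T
    return c['position']+r*((z-c['position'][2])/r[:,2])[:,None]
def proj(name,c,P):
    p=(np.atleast_2d(P)-c['position'])@R.from_rotvec(c['rotation']).as_matrix()
    x=p[:,0];y=-p[:,1];z=-p[:,2];f=f_of(c)
    if name=='wrist':
        rr=np.hypot(x,y); th=np.arctan2(rr,z); s=f*th/(rr+1e-12)
        return np.stack([c['cx']+x*s,c['cy']+y*s],1)
    return np.stack([c['cx']+x/z*f,c['cy']+y/z*f],1)
def cloud(name,c,d):
    v,u=np.mgrid[0:384,0:512]
    return world(name,c,np.stack([u.ravel(),v.ravel()],1),d.ravel()).reshape(384,512,3)
E
python3 - <<'E'
from h import *
for n in('top','side'):
    p,d=snapshot(n);c=camera_params(n)
    W=cloud(n,c,d); np.savez(f'{n}0.npz',p=p,d=d,W=W)
    print(n)
    for q in('jack_top','foot_mid','slab4_mid','shutter_top','camera','lens_cap','brush','caliper','forceps','jar','dishes','pot','card'):
        for o in spot_point(n,q)[:2]:
            u,v=o['centre'];zz=W[int(v),int(u)]
            print(q,round(o['confidence'],2),np.round(o['centre'],1),np.round(zz,3))
E
python3 - <<'E'
from h import *
s=observe();print(R.from_rotvec(s['eef_rot']).as_matrix().round(3))
E
```

```text
top
jack_top 0.79 [306.1 200.2] [ 0.529 -0.048  0.119]
jack_top 0.57 [265.3 162.7] [0.657 0.074 0.004]
slab4_mid 0.72 [306.8 196.7] [ 0.541 -0.048  0.117]
slab4_mid 0.69 [259.7 184.7] [0.585 0.092 0.01 ]
shutter_top 0.61 [218.8 210.1] [0.492 0.205 0.147]
camera 0.62 [213.  196.8] [0.531 0.22  0.155]
lens_cap 0.74 [250.2 237.7] [0.416 0.116 0.008]
brush 0.95 [316.1 242.3] [ 0.407 -0.09   0.024]
brush 0.58 [330.7 174.8] [ 0.624 -0.135 -0.005]
caliper 0.91 [260.5 160. ] [0.663 0.091 0.004]
caliper 0.65 [217.5 208.5] [0.498 0.208 0.146]
forceps 0.6 [202.6 158.3] [0.64  0.256 0.156]
forceps 0.53 [328.9 176.7] [ 0.615 -0.127  0.013]
jar 0.57 [203.9 158.5] [0.641 0.253 0.151]
jar 0.52 [187.6 249. ] [0.374 0.314 0.004]
pot 0.96 [185.  248.7] [0.376 0.321 0.003]
card 0.73 [350.8 210.1] [ 0.51  -0.199  0.003]
side
jack_top 0.68 [269.9 182.1] [ 0.534 -0.017  0.106]
jack_top 0.24 [279.9 167.7] [ 0.513 -0.205  0.005]
foot_mid 0.39 [272.5 178.3] [ 0.526 -0.025  0.115]
slab4_mid 0.76 [273.6 170.1] [ 0.526 -0.059  0.116]
slab4_mid 0.37 [257.6 232. ] [0.544 0.207 0.153]
shutter_top 0.72 [275.  173.8] [ 0.519 -0.046  0.116]
shutter_top 0.43 [220.4 231.8] [0.659 0.092 0.008]
camera 0.74 [258.3 276.2] [0.537 0.245 0.033]
camera 0.59 [167.7 359.5] [0.699 0.477 0.051]
lens_cap 0.72 [308.9 250.2] [0.414 0.131 0.008]
brush 0.82 [310.8 196. ] [ 0.412 -0.061  0.022]
caliper 0.63 [220.1 230.9] [0.659 0.087 0.007]
forceps 0.45 [242.  181.3] [ 0.625 -0.12   0.008]
jar 0.6 [205.4 289.3] [0.65  0.322 0.076]
pot 0.79 [324.3 317.1] [0.382 0.353 0.06 ]
card 0.76 [276.4 167.5] [ 0.523 -0.207  0.002]
[[ 0.273 -0.     0.962]
 [-0.962 -0.     0.273]
 [-0.    -1.    -0.   ]]
```

```bash
python3 - <<'E'
from h import *
s=observe();print(s['clock'])
for n in('top','side'):
    z=np.load(n+'0.npz');W=z['W'];p=z['p']
    m=(abs(W[...,2]-.087)<.012)&(abs(W[...,0]-.53)<.09)&(abs(W[...,1]+.045)<.09)
    P=W[m]; print(n,m.sum(),np.median(P[:,2]), cv2.minAreaRect((P[:,:2]*1000).astype(np.float32)))
    m=(W[...,2]>.110)&(W[...,2]<.13)&(abs(W[...,0]-.53)<.05)&(abs(W[...,1]+.045)<.05)
    P=W[m]; print(n,m.sum(),np.median(P[:,2]), cv2.minAreaRect((P[:,:2]*1000).astype(np.float32)))
    m=(W[...,2]>.125)&(abs(W[...,0]-.53)<.1)&(abs(W[...,1]-.2)<.12)
    P=W[m];print('cam',P.min(0),P.max(0))
    m=(W[...,2]>.02)&(abs(W[...,0]-.52)<.15)&(abs(W[...,1]+.2)<.06)
    P=W[m];
    print('card',P.min(0),P.max(0),cv2.minAreaRect((P[:,:2]*1000).astype(np.float32)))
    u=cv2.resize(p[130:260,130:390] if n=='top' else p[100:300,170:370],None,fx=3,fy=3,interpolation=cv2.INTER_CUBIC)
    cv2.imwrite(f'pics/{n}z.png',u[:,:,::-1])
c=camera_params('wrist');print(R.from_rotvec(c['rotation']).as_matrix().round(3))
E
```

```text
1.55
top 754 0.08430303601825684 ((532.0357055664062, -46.4246826171875), (99.9926986694336, 99.89884948730469), 84.49732208251953)
top 273 0.11581616684709695 ((533.9000244140625, -47.79283905029297), (51.53587341308594, 59.03478240966797), 85.33585357666016)
cam [0.47495882 0.14134255 0.12505443] [0.62982012 0.2883717  0.16419346]
card [ 0.41131939 -0.24207397  0.02002245] [ 0.62037024 -0.14596725  0.14364091] ((506.08612060546875, -213.42398071289062), (70.75463104248047, 218.0835418701172), 70.73365020751953)
side 569 0.08504993454890208 ((529.3270263671875, -42.54100036621094), (100.89630889892578, 99.72151184082031), 84.59202575683594)
side 240 0.11602926907734518 ((530.4674072265625, -44.32792282104492), (61.07197189331055, 54.124755859375), 1.5522295236587524)
cam [0.47221414 0.14234849 0.12502668] [0.6299753  0.30269018 0.1611699 ]
card [ 0.40836361 -0.21931993  0.02001704] [ 0.61712198 -0.1449407   0.14312283] ((505.8106689453125, -204.49923706054688), (55.29475021362305, 220.1422576904297), 72.44563293457031)
[[ 0.273  0.921  0.278]
 [-0.962  0.262  0.079]
 [ 0.    -0.289  0.957]]
```

```bash
ls pics
```

```text
side0.png
sidez.png
top0.png
topz.png
wrist0.png
```

View pics/topz.png

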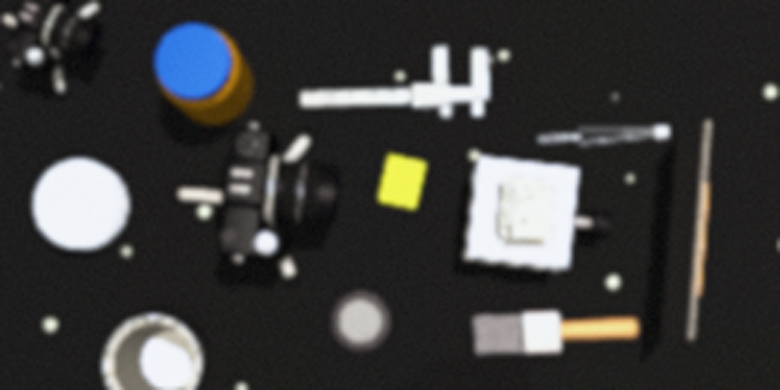

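View pics/sidez.png

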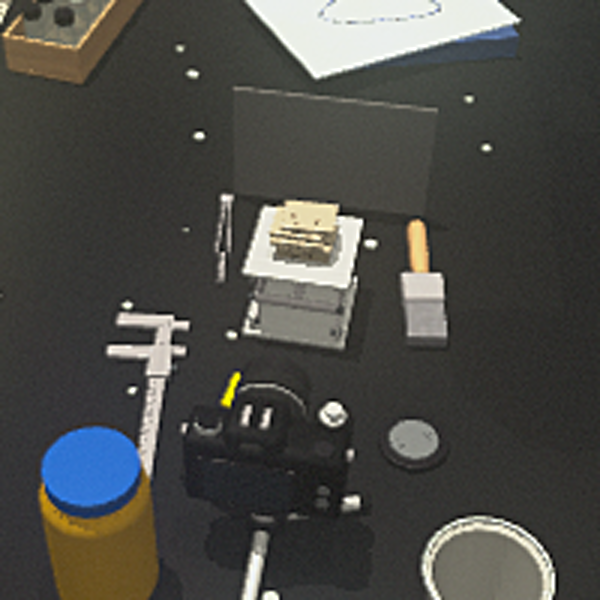

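Jack centre ≈ (0.531,-0.0445), platform z 0.085, yaw ≈ -5.5° (both cameras agree within 4 mm; 100 mm square confirmed). I'm moving over the pile.

```bash
python3 -m pendant '[{"dx":-0.0276,"dz":0.0355,"dy":-0.004},{"dx":-0.0276,"dz":0.0355,"dy":-0.004},{"dx":-0.0276,"dz":0.0355,"dy":-0.004},{"dx":-0.0276,"dz":0.0355,"dy":-0.004},{"dx":-0.0276,"dz":0.0355,"dy":-0.004},{"dx":-0.0276,"dz":0.0355},{"dx":-0.0276,"dz":0.0355},{"dx":-0.0276,"dz":0.0355},{"dx":-0.0276,"dz":0.0355},{"dx":-0.0276,"dz":0.0355}]'
python3 -m pendant '[{"dx":-0.0276,"dz":0.0355},{"dx":-0.0276,"dz":0.0355},{"dx":-0.0276,"dz":0.0355},{"dx":-0.0276,"dz":0.0355},{"ay":0.124},{"ay":0.124},{"ay":0.124},{}]'
python3 - <<'E'
from h import *
s=observe();print(s['clock'],s['tool_pos'],s['q']);print(R.from_rotvec(s['eef_rot']).as_matrix().round(3))
c=camera_params('wrist');p,d=snapshot('wrist');np.savez('w1.npz',p=p,d=d,W=cloud('wrist',c,d));cv2.imwrite('pics/w1.png',p[:,:,::-1])
E
```

```text
1.55 [ 0.15713356 -0.55311722  0.21501529] [-1.50030908e+00  1.80778514e-01  1.60702327e+00 -3.68755165e-05
  1.35379216e+00 -2.06353134e-01]
[[ 0.273 -0.     0.962]
 [-0.962 -0.     0.273]
 [-0.    -1.    -0.   ]]schema error: expected keys dx, dy, dz, ax, ay, az, claw
schema error: expected keys dx, dy, dz, ax, ay, az, claw
```

View pics/w1.png

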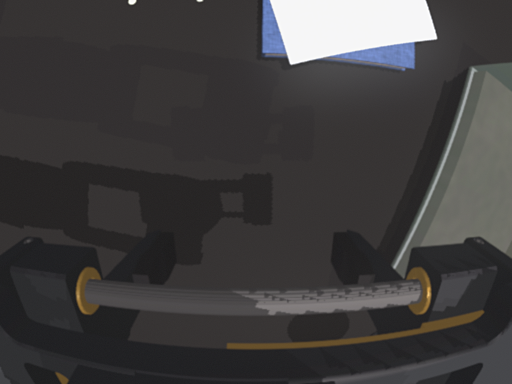

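Every key is required in each row.

```bash
python3 -m pendant '[{"dx":-0.0276,"dy":-0.004,"dz":0.0355,"ax":0,"ay":0,"az":0,"claw":0},{"dx":-0.0276,"dy":-0.004,"dz":0.0355,"ax":0,"ay":0,"az":0,"claw":0},{"dx":-0.0276,"dy":-0.004,"dz":0.0355,"ax":0,"ay":0,"az":0,"claw":0},{"dx":-0.0276,"dy":-0.004,"dz":0.0355,"ax":0,"ay":0,"az":0,"claw":0},{"dx":-0.0276,"dy":-0.004,"dz":0.0355,"ax":0,"ay":0,"az":0,"claw":0},{"dx":-0.0276,"dy":0,"dz":0.0355,"ax":0,"ay":0,"az":0,"claw":0},{"dx":-0.0276,"dy":0,"dz":0.0355,"ax":0,"ay":0,"az":0,"claw":0},{"dx":-0.0276,"dy":0,"dz":0.0355,"ax":0,"ay":0,"az":0,"claw":0},{"dx":-0.0276,"dy":0,"dz":0.0355,"ax":0,"ay":0,"az":0,"claw":0},{"dx":-0.0276,"dy":0,"dz":0.0355,"ax":0,"ay":0,"az":0,"claw":0}]'
python3 -m pendant '[{"dx":-0.0276,"dy":0,"dz":0.0355,"ax":0,"ay":0,"az":0,"claw":0},{"dx":-0.0276,"dy":0,"dz":0.0355,"ax":0,"ay":0,"az":0,"claw":0},{"dx":-0.0276,"dy":0,"dz":0.0355,"ax":0,"ay":0,"az":0,"claw":0},{"dx":-0.0276,"dy":0,"dz":0.0355,"ax":0,"ay":0,"az":0,"claw":0},{"dx":0,"dy":0,"dz":0,"ax":0,"ay":0.124,"az":0,"claw":0},{"dx":0,"dy":0,"dz":0,"ax":0,"ay":0.124,"az":0,"claw":0},{"dx":0,"dy":0,"dz":0,"ax":0,"ay":0.124,"az":0,"claw":0},{"dx":0,"dy":0,"dz":0,"ax":0,"ay":0,"az":0,"claw":0}]'
python3 - <<'E'
from h import *
s=observe();print(s['clock'],s['tool_pos'],s['q']);print(R.from_rotvec(s['eef_rot']).as_matrix().round(3))
c=camera_params('wrist');p,d=snapshot('wrist');np.savez('w1.npz',p=p,d=d,W=cloud('wrist',c,d));cv2.imwrite('pics/w2.png',p[:,:,::-1])
E
```

```text
clock: 2.6
tool_pos: [0.4241, -0.189, 0.2354]
eef_rot: [-1.327, 1.002, -1.004]
contact_force: [0.1, -1.0, -0.2]
gripper_width: 0.0884
clock: 3.4
tool_pos: [0.5297, -0.0454, 0.235]
eef_rot: [-1.162, 1.279, -1.279]
contact_force: [-0.1, -0.4, -0.1]
gripper_width: 0.0884
3.4 [ 0.52969132 -0.0454041   0.23499841] [-3.08926986e-01  6.64314663e-02  1.69299893e+00 -2.77723371e-05
  1.38218948e+00  1.35768088e+00]
[[-0.096 -0.     0.995]
 [-0.995 -0.    -0.096]
 [ 0.    -1.    -0.   ]]
```

View pics/w2.png

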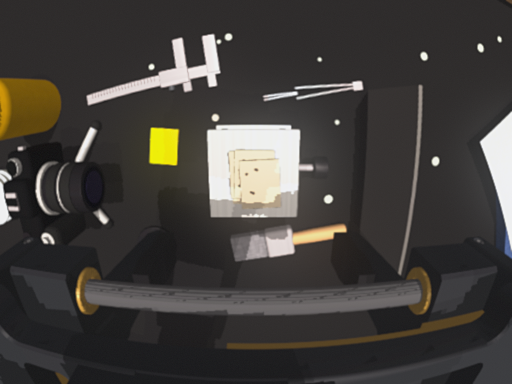

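Wrist view: platform square at cols 208–299, rows 128–217, aligned with the tool; slabs protrude at (230–280, 148–205).

```bash
cat > pile.py <<'E'
from h import *
def rep(W,p,tag):
    m=(abs(W[...,2]-.085)<.008)&(abs(W[...,0]-.53)<.075)&(abs(W[...,1]+.045)<.075)
    P=W[m]; print('plat',m.sum(),np.median(P[:,2]).round(4), cv2.minAreaRect((P[:,:2]*1000).astype(np.float32)))
    pz=np.median(P[:,2])
    for lo,hi in((.029,.036),(.0245,.029),(.019,.0245),(.014,.019),(.006,.014)):
        m=(W[...,2]>pz+lo)&(W[...,2]<pz+hi)&(abs(W[...,0]-.53)<.05)&(abs(W[...,1]+.045)<.05)
        P=W[m]
        if len(P)>5: print(lo,m.sum(),np.median(P[:,2]).round(4), cv2.minAreaRect((P[:,:2]*1000).astype(np.float32)))
    g=cv2.resize(p[100:240,180:330],None,fx=5,fy=5,interpolation=cv2.INTER_CUBIC)
    cv2.imwrite(f'pics/{tag}.png',g[:,:,::-1])
if __name__=='__main__':
    import sys
    z=np.load(sys.argv[1]+'.npz');rep(z['W'],z['p'],sys.argv[1]+'z')
E
python3 pile.py w1
```

```text
plat 4986 0.0853 ((532.0386352539062, -46.252628326416016), (100.37590026855469, 100.05579376220703), 84.60041809082031)
0.029 1940 0.1173 ((528.5637817382812, -53.11090087890625), (40.24566650390625, 51.007320404052734), 87.18472290039062)
0.0245 607 0.1122 ((538.3307495117188, -49.049598693847656), (40.88105392456055, 50.20092010498047), 83.681640625)
0.019 247 0.1072 ((547.845458984375, -32.73368835449219), (32.235191345214844, 64.69587707519531), 48.19995880126953)
0.014 56 0.1023 ((534.4652709960938, -27.87864112854004), (8.994410514831543, 58.30983352661133), 87.50171661376953)
```

View pics/w1z.png

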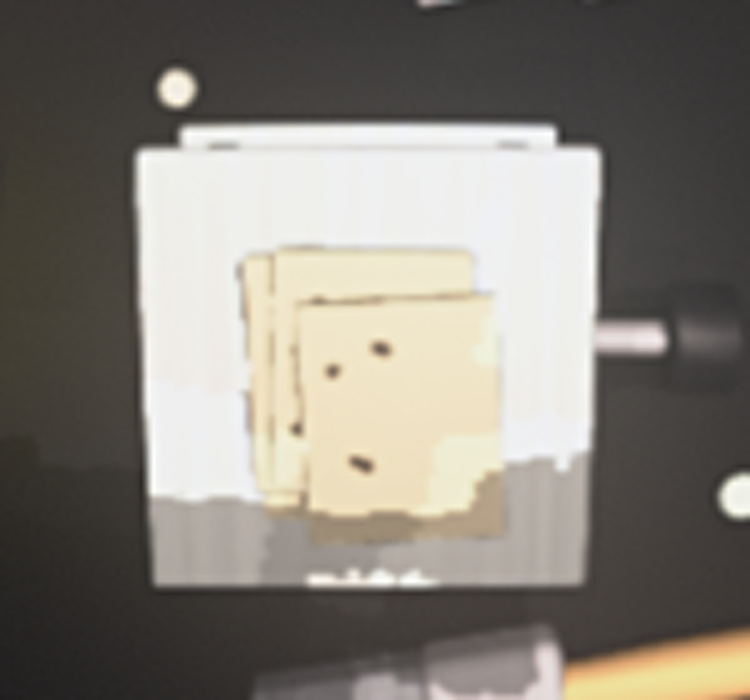

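```bash
python3 -m pendant '[{"dx":0.0007,"dy":0.036,"dz":0.0024,"ax":0,"ay":0,"az":0,"claw":0},{"dx":0,"dy":0.04,"dz":0,"ax":0,"ay":0,"az":0,"claw":0},{"dx":0,"dy":0.04,"dz":0,"ax":0,"ay":0,"az":0,"claw":0},{"dx":0,"dy":0.02,"dz":0,"ax":0,"ay":0,"az":0,"claw":0},{"dx":0,"dy":0.010,"dz":0,"ax":0,"ay":0,"az":0,"claw":30},{"dx":0,"dy":0,"dz":0,"ax":0,"ay":0,"az":0,"claw":70},{"dx":0,"dy":0,"dz":0,"ax":0,"ay":0,"az":0,"claw":80},{"dx":0,"dy":0,"dz":0,"ax":0,"ay":0,"az":0,"claw":86},{"dx":0,"dy":0,"dz":0,"ax":0,"ay":0,"az":0,"claw":92},{"dx":0,"dy":0,"dz":0,"ax":0,"ay":0,"az":0,"claw":98}]' 6
python3 -m pendant '[{"dx":0,"dy":0,"dz":0,"ax":0,"ay":0,"az":0,"claw":104},{"dx":0,"dy":0,"dz":0,"ax":0,"ay":0,"az":0,"claw":110},{"dx":0,"dy":0,"dz":0,"ax":0,"ay":0,"az":0,"claw":116},{"dx":0,"dy":0,"dz":0,"ax":0,"ay":0,"az":0,"claw":122},{"dx":0,"dy":0,"dz":0,"ax":0,"ay":0,"az":0,"claw":128},{"dx":0,"dy":0,"dz":0,"ax":0,"ay":0,"az":0,"claw":134},{"dx":0,"dy":0,"dz":0,"ax":0,"ay":0,"az":0,"claw":140},{"dx":0,"dy":0,"dz":0,"ax":0,"ay":0,"az":0,"claw":146},{"dx":0,"dy":0,"dz":0,"ax":0,"ay":0,"az":0,"claw":150},{"dx":0,"dy":0,"dz":0,"ax":0,"ay":0,"az":0,"claw":150}]' 6
python3 - <<'E'
from h import *
c=camera_params('wrist');p,d=snapshot('wrist');np.savez('w2.npz',p=p,d=d,W=cloud('wrist',c,d));cv2.imwrite('pics/w3.png',p[:,:,::-1])
E
```

```text
clock: 4.45
tool_pos: [0.5326, -0.0467, 0.09]
eef_rot: [-1.162, 1.277, -1.28]
contact_force: [0.7, 0.4, -0.0]
gripper_width: 0.0545
clock: 5.45
tool_pos: [0.5319, -0.0465, 0.089]
eef_rot: [-1.163, 1.279, -1.279]
contact_force: [0.4, 0.2, -0.3]
gripper_width: 0.0397
```

View pics/w3.png

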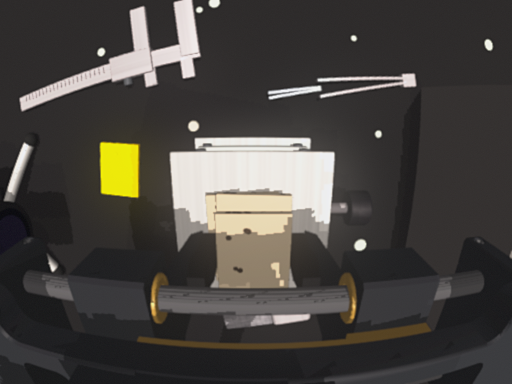

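Opening is 39.7 mm, but one lower piece still sticks out by a few mm on the left (cols 206–215). Next come taps at both ends, with the tips a touch lower.

```bash
python3 -m pendant '[{"dx":0,"dy":0,"dz":0,"ax":0,"ay":0,"az":0,"claw":60},{"dx":0,"dy":0,"dz":0,"ax":0,"ay":0,"az":0,"claw":50},{"dx":0,"dy":0.0015,"dz":0.007,"ax":0,"ay":0,"az":0,"claw":50},{"dx":0,"dy":0,"dz":0.008,"ax":0,"ay":0,"az":0,"claw":50},{"dx":0,"dy":0,"dz":0,"ax":0,"ay":0,"az":0,"claw":80},{"dx":0,"dy":0,"dz":0,"ax":0,"ay":0,"az":0,"claw":95},{"dx":0,"dy":0,"dz":0,"ax":0,"ay":0,"az":0,"claw":105},{"dx":0,"dy":0,"dz":0,"ax":0,"ay":0,"az":0,"claw":115},{"dx":0,"dy":0,"dz":0,"ax":0,"ay":0,"az":0,"claw":125},{"dx":0,"dy":0,"dz":0,"ax":0,"ay":0,"az":0,"claw":132}]' 6
python3 -m pendant '[{"dx":0,"dy":0,"dz":0,"ax":0,"ay":0,"az":0,"claw":138},{"dx":0,"dy":0,"dz":0,"ax":0,"ay":0,"az":0,"claw":144},{"dx":0,"dy":0,"dz":0,"ax":0,"ay":0,"az":0,"claw":150},{"dx":0,"dy":0,"dz":0,"ax":0,"ay":0,"az":0,"claw":150}]' 8
python3 -m pendant '[{"dx":0,"dy":0,"dz":0,"ax":0,"ay":0,"az":0,"claw":60},{"dx":0,"dy":0,"dz":0,"ax":0,"ay":0,"az":0,"claw":50},{"dx":0,"dy":0,"dz":-0.015,"ax":0,"ay":0,"az":0,"claw":50},{"dx":0,"dy":0,"dz":-0.015,"ax":0,"ay":0,"az":0,"claw":50},{"dx":0,"dy":0,"dz":0,"ax":0,"ay":0,"az":0,"claw":80},{"dx":0,"dy":0,"dz":0,"ax":0,"ay":0,"az":0,"claw":95},{"dx":0,"dy":0,"dz":0,"ax":0,"ay":0,"az":0,"claw":105},{"dx":0,"dy":0,"dz":0,"ax":0,"ay":0,"az":0,"claw":115},{"dx":0,"dy":0,"dz":0,"ax":0,"ay":0,"az":0,"claw":125},{"dx":0,"dy":0,"dz":0,"ax":0,"ay":0,"az":0,"claw":132}]' 8
python3 -m pendant '[{"dx":0,"dy":0,"dz":0,"ax":0,"ay":0,"az":0,"claw":138},{"dx":0,"dy":0,"dz":0,"ax":0,"ay":0,"az":0,"claw":144},{"dx":0,"dy":0,"dz":0,"ax":0,"ay":0,"az":0,"claw":150},{"dx":0,"dy":0,"dz":0,"ax":0,"ay":0,"az":0,"claw":150}]' 8
python3 - <<'E'
from h import *
c=camera_params('wrist');p,d=snapshot('wrist');np.savez('w3.npz',p=p,d=d,W=cloud('wrist',c,d));cv2.imwrite('pics/w4.png',p[:,:,::-1])
E
```

```text
clock: 6.5
tool_pos: [0.5468, -0.048, 0.0876]
eef_rot: [-1.163, 1.279, -1.279]
contact_force: [0.1, -0.6, 0.4]
gripper_width: 0.0428
clock: 6.9
tool_pos: [0.5469, -0.048, 0.0876]
eef_rot: [-1.163, 1.279, -1.279]
contact_force: [0.2, -0.1, 0.5]
gripper_width: 0.04
clock: 7.9
tool_pos: [0.5172, -0.0451, 0.0874]
eef_rot: [-1.163, 1.279, -1.279]
contact_force: [0.1, 0.9, -0.5]
gripper_width: 0.0426
clock: 8.3
tool_pos: [0.517, -0.0451, 0.0875]
eef_rot: [-1.163, 1.279, -1.279]
contact_force: [-0.8, 0.2, -0.4]
gripper_width: 0.0399
```

View pics/w4.png

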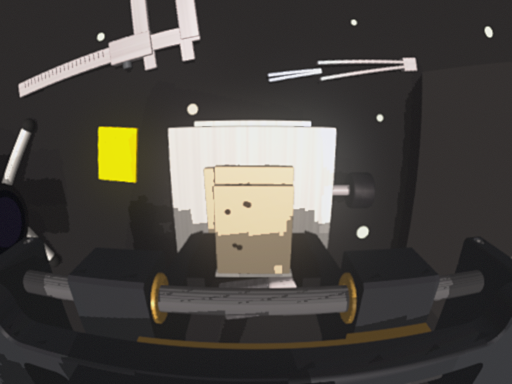

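```bash
python3 - <<'E'
from h import *
z=np.load('w3.npz');W=z['W']
Rz=R.from_euler('z',5.4,degrees=True).as_matrix()
for (u,v) in [(209,175),(209,190),(209,205),(209,220),(213,180),(216,175),(255,175),(290,175),(255,190),(222,200),(290,200),(297,175)]:
    q=Rz@(W[v,u]-[.532,-.0463,.0853]); print(u,v,(q*1000).round(1))
E
```

```text
209 175 [25.8 21.9 22.8]
209 190 [17.  22.6 20.3]
209 205 [ 8.9 22.8 21.5]
209 220 [ 0.3 23.2 21.7]
213 180 [22.8 20.  21.6]
216 175 [26.8 17.6 27.3]
255 175 [27.2 -2.  29.4]
290 175 [ 26.9 -19.5  27.7]
255 190 [20.2 -2.  31.7]
222 200 [15.4 14.3 32.8]
290 200 [ 15.2 -19.3  32.4]
297 175 [ 20.4 -27.3  -0.3]
```

```bash
python3 - <<'E'
from h import *
c=camera_params('side');p,d=snapshot('side');W=cloud('side',c,d);np.savez('s1.npz',p=p,d=d,W=W)
cv2.imwrite('pics/s1.png',cv2.resize(p[120:230,210:340],None,fx=5,fy=5,interpolation=cv2.INTER_CUBIC)[:,:,::-1])
E
python3 -m pendant '[{"dx":0,"dy":0,"dz":0,"ax":0,"ay":0,"az":0,"claw":100},{"dx":0,"dy":0,"dz":0,"ax":0,"ay":0,"az":0,"claw":40},{"dx":0,"dy":0,"dz":0,"ax":0,"ay":0,"az":0,"claw":0},{"dx":0,"dy":-0.03,"dz":0.005,"ax":0,"ay":0,"az":0,"claw":0},{"dx":0,"dy":-0.045,"dz":0.005,"ax":0,"ay":0,"az":0,"claw":0},{"dx":0,"dy":-0.045,"dz":0.005,"ax":0,"ay":0,"az":0,"claw":0},{"dx":0,"dy":-0.03,"dz":0,"ax":0,"ay":0,"az":0,"claw":0},{"dx":0,"dy":0,"dz":0,"ax":0,"ay":0,"az":0,"claw":0}]' 8
python3 - <<'E'
from h import *
c=camera_params('wrist');p,d=snapshot('wrist');np.savez('w4.npz',p=p,d=d,W=cloud('wrist',c,d))
E
python3 pile.py w4
```

```text
clock: 9.2
tool_pos: [0.5349, -0.0474, 0.2431]
eef_rot: [-1.158, 1.271, -1.285]
contact_force: [0.5, 0.1, 0.0]
gripper_width: 0.0881
plat 4949 0.0853 ((532.0333251953125, -46.267478942871094), (100.25804901123047, 99.58686828613281), 84.52113342285156)
0.029 1806 0.1172 ((529.6499633789062, -47.51349639892578), (40.023555755615234, 50.27228927612305), 84.83795928955078)
0.0245 351 0.1122 ((558.7277221679688, -50.564247131347656), (39.11851501464844, 9.323575973510742), 84.1590347290039)
0.019 244 0.1073 ((544.02734375, -27.737022399902344), (24.684993743896484, 57.94778060913086), 59.586299896240234)
0.014 13 0.1027 ((535.2399291992188, -25.09982681274414), (2.108922004699707, 57.06089401245117), 84.71397399902344)
```

View pics/s1.png

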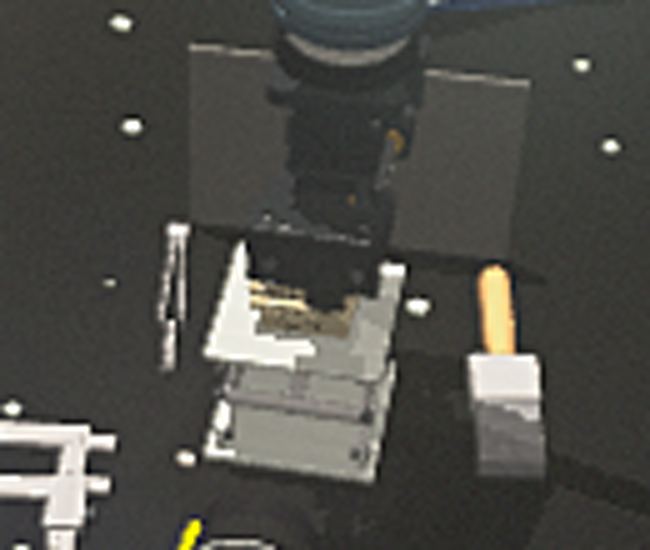

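View pics/w4z.png

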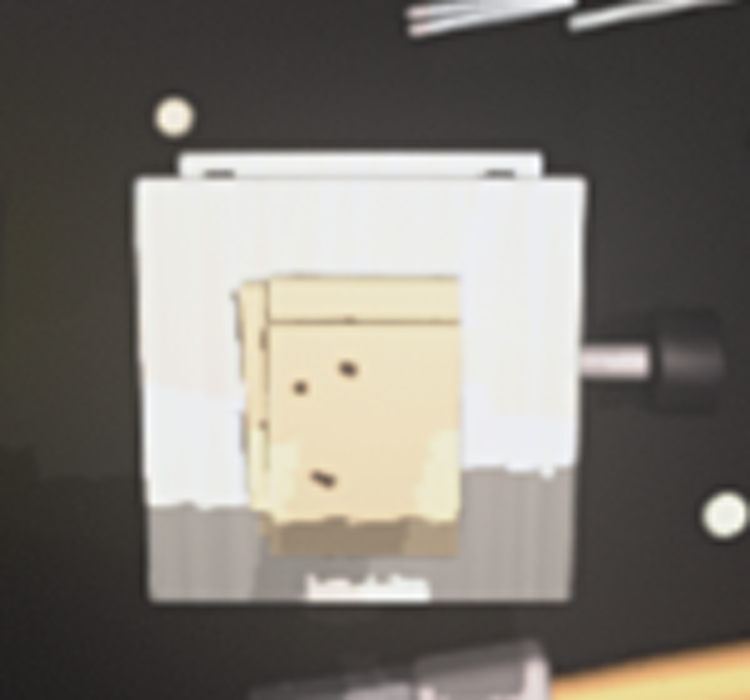

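The tips only reached the top two slabs, so the finger tips ride higher when open. I'll measure where the tips really were from the side depth.

```bash
python3 - <<'E'
from h import *
z=np.load('s1.npz');W=z['W'];p=z['p'].astype(int)
for v in range(164,190,1):
    row=[]
    for u in range(256,292,4):
        w=(W[v,u]*1000).round(0).astype(int); row.append(f"{w[0]},{w[1]},{w[2]}({p[v,u].sum()//3})")
    print(v,' '.join(row))
E
```

```text
164 590,-217,0(73) 555,41,218(71) 545,40,218(71) 535,38,218(69) 525,40,220(52) 515,36,217(51) 505,37,219(53) 495,37,220(59) 485,-2,189(59)
165 590,-215,-3(53) 554,44,217(72) 545,44,218(74) 535,43,219(74) 525,40,216(70) 515,40,218(47) 505,40,219(52) 495,39,219(49) 485,-2,185(55)
166 589,-206,1(45) 554,44,214(51) 544,44,215(55) 535,44,215(93) 524,47,219(75) 515,47,220(66) 505,43,218(49) 495,43,219(55) 484,-207,10(67)
167 589,-200,1(40) 554,47,213(46) 544,44,212(45) 534,47,215(52) 524,51,219(56) 514,48,218(91) 505,48,219(74) 495,45,217(56) 483,-205,8(69)
168 588,-199,-2(35) 554,46,209(46) 544,47,211(49) 534,48,213(51) 524,46,212(47) 514,48,215(51) 504,51,218(89) 495,52,220(54) 483,-204,4(74)
169 588,-192,0(57) 554,44,204(42) 544,44,205(48) 534,48,210(48) 524,49,211(48) 514,49,213(46) 504,50,214(50) 494,52,217(49) 483,-204,-1(57)
170 587,-186,1(95) 554,43,200(37) 544,45,203(47) 534,45,204(53) 524,46,205(49) 514,51,211(52) 504,51,212(48) 494,52,214(49) 483,-198,0(47)
171 587,-184,-2(124) 555,39,193(31) 544,45,200(58) 534,44,199(52) 524,49,204(50) 514,47,204(50) 504,49,206(51) 494,51,209(4
[... 1951 characters left out ...]
) 548,-25,87(110) 536,-24,88(63) 525,-22,92(95) 514,-20,94(103) 503,-30,86(135) 492,-33,84(166) 480,-36,83(112)
186 570,-20,84(234) 559,-20,86(234) 548,-24,83(133) 536,-20,88(130) 525,-20,89(110) 514,-22,88(98) 503,-27,85(145) 491,-31,83(163) 479,-123,-1(65)
187 570,-15,86(229) 559,-19,83(237) 547,-18,85(240) 536,-21,84(134) 525,-20,86(141) 514,-22,85(132) 502,-23,85(146) 491,-24,86(163) 479,-116,1(43)
188 569,-12,84(232) 558,-13,85(230) 547,-14,85(238) 536,-16,84(244) 524,-15,87(135) 513,-16,87(148) 502,-18,86(147) 491,-19,87(165) 479,-113,-1(45)
189 569,-8,84(232) 558,-10,83(232) 547,-10,85(233) 535,-13,83(234) 524,-12,85(237) 513,-11,87(147) 502,-16,84(149) 491,-18,83(164) 478,-111,-3(47)
```

```bash
cat > tip.py <<'E'
from h import *
def tips():
    s=observe();c=camera_params('wrist');p,d=snapshot('wrist')
    W=cloud('wrist',c,d);T=(W-s['tool_pos'])@R.from_rotvec(s['eef_rot']).as_matrix()
    print('width',s['gripper_width'],s['clock'])
    w=s['gripper_width']/2
    for sg in(1,-1):
        X=T[...,0]*sg
        m=(X>w-.01)&(X<w+.03)&(T[...,1]>-.06)&(T[...,1]<.03)&(d>0)
        P=T[m]
        if len(P):
            P=P[np.argsort(-P[:,1])]; print(len(P),'y max pts',(P[:6]*1000).round(1).tolist(), 'pct',np.percentile(P[:,1],[99,95,90]).round(4))
    return p,d,T
if __name__=='__main__':
    import sys
    p,d,T=tips();np.savez(sys.argv[1],p=p,d=d,T=T);cv2.imwrite(f'pics/{sys.argv[1]}.png',p[:,:,::-1])
E
python3 tip.py t1
python3 -m pendant '[{"dx":0,"dy":0,"dz":0,"ax":0,"ay":0,"az":0,"claw":139},{"dx":0,"dy":0,"dz":0,"ax":0,"ay":0,"az":0,"claw":139},{"dx":0,"dy":0,"dz":0,"ax":0,"ay":0,"az":0,"claw":139},{"dx":0,"dy":0,"dz":0,"ax":0,"ay":0,"az":0,"claw":139}]' 8
python3 tip.py t2
```

```text
width 0.08775395667467156 9.25
1634 y max pts [[49.3, -22.5, 9.0], [45.3, -22.9, 1.2], [50.8, -23.1, 9.2], [50.2, -23.2, 9.2], [49.6, -23.4, 9.4], [45.5, -23.7, -7.5]] pct [-0.0243 -0.0266 -0.0291]
1640 y max pts [[-43.8, -23.0, 1.2], [-45.9, -23.0, 9.2], [-50.0, -23.3, 9.3], [-43.2, -23.4, -5.0], [-43.3, -23.5, -6.2], [-43.5, -23.5, 2.8]] pct [-0.0242 -0.0268 -0.0293]
clock: 9.7
tool_pos: [0.5316, -0.0464, 0.2367]
eef_rot: [-1.163, 1.28, -1.278]
contact_force: [1.0, 0.1, -0.1]
gripper_width: 0.0584
width 0.0583615291011888 9.7
1516 y max pts [[32.6, -22.3, 9.2], [36.4, -22.8, 9.4], [36.9, -23.4, 9.6], [30.2, -23.5, 8.6], [34.0, -23.5, 9.8], [31.2, -23.7, 9.9]] pct [-0.0242 -0.0268 -0.0291]
1516 y max pts [[-37.1, -23.2, 10.7], [-28.3, -23.3, 7.3], [-30.9, -23.4, 9.7], [-28.2, -23.5, 8.0], [-33.1, -23.5, 9.7], [-29.2, -23.6, 9.9]] pct [-0.0241 -0.0263 -0.0288]
```

View pics/t2.png

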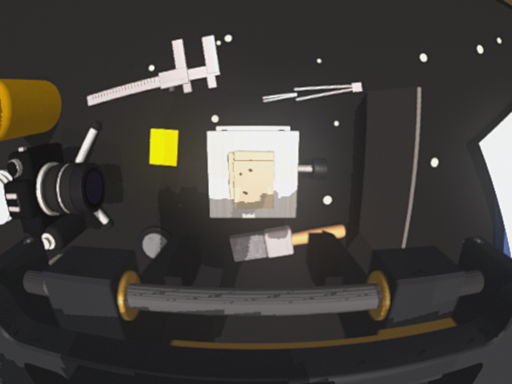

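The finger tips actually sit about 23 mm behind the reported TCP. Two independent cameras agree, and so does the fact that only the top two slabs moved. So I need tool z ≈ 0.066 for tips at about 0.089.

```bash
python3 -m pendant '[{"dx":0,"dy":0.04,"dz":0,"ax":0,"ay":0,"az":0,"claw":40},{"dx":0,"dy":0.04,"dz":0,"ax":0,"ay":0,"az":0,"claw":40},{"dx":0,"dy":0.04,"dz":0,"ax":0,"ay":0,"az":0,"claw":40},{"dx":0,"dy":0.025,"dz":0,"ax":0,"ay":0,"az":0,"claw":40},{"dx":0,"dy":0.012,"dz":0,"ax":0,"ay":0,"az":0,"claw":40},{"dx":0,"dy":0.009,"dz":0,"ax":0,"ay":0,"az":0,"claw":40},{"dx":0,"dy":0.003,"dz":0,"ax":0,"ay":0,"az":0,"claw":50},{"dx":0,"dy":0,"dz":0,"ax":0,"ay":0,"az":0,"claw":60}]' 8
python3 - <<'E'
from h import *
c=camera_params('side');p,d=snapshot('side');W=cloud('side',c,d)
cv2.imwrite('pics/s2.png',cv2.resize(p[120:230,210:340],None,fx=5,fy=5,interpolation=cv2.INTER_CUBIC)[:,:,::-1])
E
```

```text
clock: 10.55
tool_pos: [0.5327, -0.0467, 0.0693]
eef_rot: [-1.162, 1.278, -1.28]
contact_force: [-0.2, -0.3, 0.2]
gripper_width: 0.0681
```

View pics/s2.png

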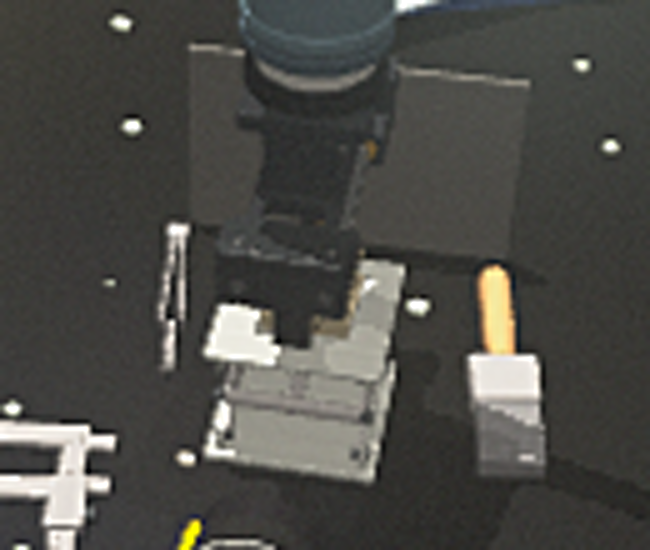

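```bash
python3 -m pendant '[{"dx":0,"dy":0.0005,"dz":0,"ax":0,"ay":0,"az":0,"claw":60},{"dx":0,"dy":0.0005,"dz":0,"ax":0,"ay":0,"az":0,"claw":60}]' 8
python3 -m pendant '[{"dx":0,"dy":0,"dz":0,"ax":0,"ay":0,"az":0,"claw":75},{"dx":0,"dy":0,"dz":0,"ax":0,"ay":0,"az":0,"claw":82},{"dx":0,"dy":0,"dz":0,"ax":0,"ay":0,"az":0,"claw":89},{"dx":0,"dy":0,"dz":0,"ax":0,"ay":0,"az":0,"claw":96},{"dx":0,"dy":0,"dz":0,"ax":0,"ay":0,"az":0,"claw":103},{"dx":0,"dy":0,"dz":0,"ax":0,"ay":0,"az":0,"claw":110},{"dx":0,"dy":0,"dz":0,"ax":0,"ay":0,"az":0,"claw":117},{"dx":0,"dy":0,"dz":0,"ax":0,"ay":0,"az":0,"claw":124},{"dx":0,"dy":0,"dz":0,"ax":0,"ay":0,"az":0,"claw":131},{"dx":0,"dy":0,"dz":0,"ax":0,"ay":0,"az":0,"claw":138}]' 8
python3 -m pendant '[{"dx":0,"dy":0,"dz":0,"ax":0,"ay":0,"az":0,"claw":144},{"dx":0,"dy":0,"dz":0,"ax":0,"ay":0,"az":0,"claw":150},{"dx":0,"dy":0,"dz":0,"ax":0,"ay":0,"az":0,"claw":150}]' 8
```

```text
clock: 10.8
tool_pos: [0.5327, -0.0467, 0.0685]
eef_rot: [-1.162, 1.277, -1.28]
contact_force: [-0.1, -0.0, -0.5]
gripper_width: 0.0671
clock: 11.8
tool_pos: [0.532, -0.0464, 0.0675]
eef_rot: [-1.163, 1.279, -1.279]
contact_force: [0.2, 0.2, -0.0]
gripper_width: 0.0409
clock: 12.1
tool_pos: [0.5319, -0.0465, 0.0675]
eef_rot: [-1.163, 1.279, -1.279]
contact_force: [0.0, 1.9, -0.4]
gripper_width: 0.0402
```

```bash
python3 -m pendant '[{"dx":0,"dy":0,"dz":0,"ax":0,"ay":0,"az":0,"claw":80},{"dx":0,"dy":0,"dz":0,"ax":0,"ay":0,"az":0,"claw":60},{"dx":0,"dy":0.001,"dz":0.007,"ax":0,"ay":0,"az":0,"claw":60},{"dx":0,"dy":0,"dz":0.008,"ax":0,"ay":0,"az":0,"claw":60},{"dx":0,"dy":0,"dz":0,"ax":0,"ay":0,"az":0,"claw":85},{"dx":0,"dy":0,"dz":0,"ax":0,"ay":0,"az":0,"claw":97},{"dx":0,"dy":0,"dz":0,"ax":0,"ay":0,"az":0,"claw":106},{"dx":0,"dy":0,"dz":0,"ax":0,"ay":0,"az":0,"claw":115},{"dx":0,"dy":0,"dz":0,"ax":0,"ay":0,"az":0,"claw":124},{"dx":0,"dy":0,"dz":0,"ax":0,"ay":0,"az":0,"claw":132}]' 8
python3 -m pendant '[{"dx":0,"dy":0,"dz":0,"ax":0,"ay":0,"az":0,"claw":138},{"dx":0,"dy":0,"dz":0,"ax":0,"ay":0,"az":0,"claw":144},{"dx":0,"dy":0,"dz":0,"ax":0,"ay":0,"az":0,"claw":150},{"dx":0,"dy":0,"dz":0,"ax":0,"ay":0,"az":0,"claw":150}]' 8
python3 -m pendant '[{"dx":0,"dy":0,"dz":0,"ax":0,"ay":0,"az":0,"claw":80},{"dx":0,"dy":0,"dz":0,"ax":0,"ay":0,"az":0,"claw":60},{"dx":0,"dy":0,"dz":-0.015,"ax":0,"ay":0,"az":0,"claw":60},{"dx":0,"dy":0,"dz":-0.015,"ax":0,"ay":0,"az":0,"claw":60},{"dx":0,"dy":0,"dz":0,"ax":0,"ay":0,"az":0,"claw":85},{"dx":0,"dy":0,"dz":0,"ax":0,"ay":0,"az":0,"claw":97},{"dx":0,"dy":0,"dz":0,"ax":0,"ay":0,"az":0,"claw":106},{"dx":0,"dy":0,"dz":0,"ax":0,"ay":0,"az":0,"claw":115},{"dx":0,"dy":0,"dz":0,"ax":0,"ay":0,"az":0,"claw":124},{"dx":0,"dy":0,"dz":0,"ax":0,"ay":0,"az":0,"claw":132}]' 8
python3 -m pendant '[{"dx":0,"dy":0,"dz":0,"ax":0,"ay":0,"az":0,"claw":138},{"dx":0,"dy":0,"dz":0,"ax":0,"ay":0,"az":0,"claw":144},{"dx":0,"dy":0,"dz":0,"ax":0,"ay":0,"az":0,"claw":150},{"dx":0,"dy":0,"dz":0,"ax":0,"ay":0,"az":0,"claw":150}]' 8
```

```text
clock: 13.1
tool_pos: [0.5468, -0.0479, 0.0666]
eef_rot: [-1.163, 1.279, -1.279]
contact_force: [-0.4, -0.4, 0.2]
gripper_width: 0.0427
clock: 13.5
tool_pos: [0.5469, -0.048, 0.0665]
eef_rot: [-1.163, 1.279, -1.279]
contact_force: [0.6, -0.6, -0.1]
gripper_width: 0.04
clock: 14.5
tool_pos: [0.5172, -0.0451, 0.0665]
eef_rot: [-1.163, 1.279, -1.279]
contact_force: [0.4, 0.2, 0.5]
gripper_width: 0.0427
clock: 14.9
tool_pos: [0.517, -0.0451, 0.0665]
eef_rot: [-1.163, 1.279, -1.279]
contact_force: [0.7, 0.9, -0.5]
gripper_width: 0.0402
```

```bash
python3 -m pendant '[{"dx":0,"dy":0,"dz":0,"ax":0,"ay":0,"az":0,"claw":100},{"dx":0,"dy":0,"dz":0,"ax":0,"ay":0,"az":0,"claw":40},{"dx":0,"dy":-0.01,"dz":0,"ax":0,"ay":0,"az":0,"claw":0},{"dx":0,"dy":-0.03,"dz":0.005,"ax":0,"ay":0,"az":0,"claw":0},{"dx":0,"dy":-0.045,"dz":0.005,"ax":0,"ay":0,"az":0,"claw":0},{"dx":0,"dy":-0.045,"dz":0.005,"ax":0,"ay":0,"az":0,"claw":0},{"dx":0,"dy":-0.04,"dz":0,"ax":0,"ay":0,"az":0,"claw":0},{"dx":0,"dy":0,"dz":0,"ax":0,"ay":0,"az":0,"claw":0}]' 8
python3 - <<'E'
from h import *
c=camera_params('wrist');p,d=snapshot('wrist');np.savez('w5.npz',p=p,d=d,W=cloud('wrist',c,d))
E
python3 pile.py w5
```

```text
clock: 15.7
tool_pos: [0.5356, -0.0476, 0.2443]
eef_rot: [-1.156, 1.268, -1.287]
contact_force: [1.4, -0.0, 0.4]
gripper_width: 0.0882
plat 5155 0.0853 ((531.7353515625, -46.40651321411133), (100.53545379638672, 100.03497314453125), 84.51568603515625)
0.029 1796 0.1172 ((528.3579711914062, -47.02290344238281), (39.39098358154297, 50.5126838684082), 85.32230377197266)
0.0245 343 0.1122 ((557.2495727539062, -50.65174102783203), (39.28623962402344, 8.954472541809082), 84.33550262451172)
0.019 15 0.1074 ((562.2391967773438, -44.34663391113281), (26.21734046936035, 0.5925162434577942), 82.4844970703125)
0.014 23 0.1035 ((560.6563720703125, -56.377174377441406), (27.55963134765625, 0.32290732860565186), 84.48518371582031)
```

View pics/w5z.png

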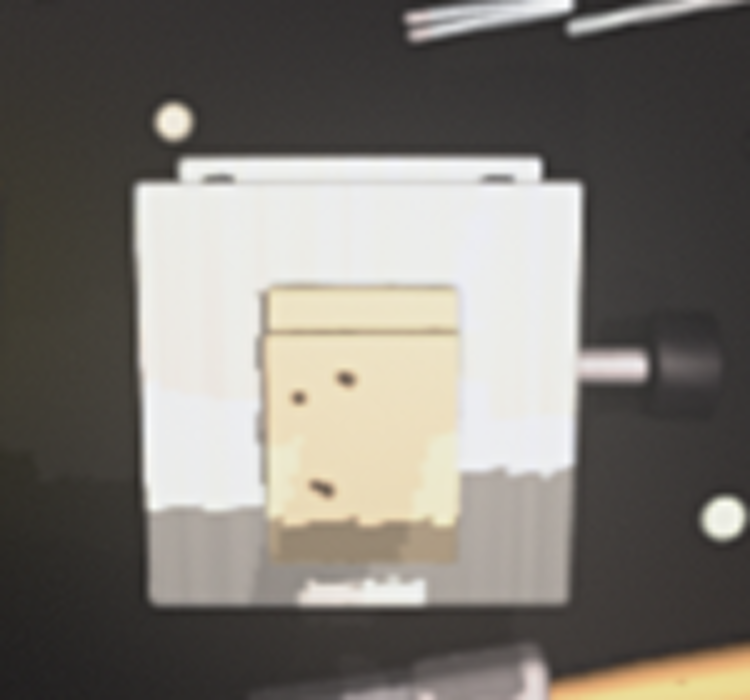

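y edges are flush; only the x offset remains (top slab shifted about 9 mm toward the robot). I'm turning 90° for the x tap.

```bash
python3 -m pendant '[{"dx":0,"dy":0,"dz":0,"ax":0,"ay":-0.143,"az":0,"claw":0},{"dx":0,"dy":0,"dz":0,"ax":0,"ay":-0.143,"az":0,"claw":0},{"dx":0,"dy":0,"dz":0,"ax":0,"ay":-0.143,"az":0,"claw":0},{"dx":0,"dy":0,"dz":0,"ax":0,"ay":-0.143,"az":0,"claw":0},{"dx":0,"dy":0,"dz":0,"ax":0,"ay":-0.143,"az":0,"claw":0},{"dx":0,"dy":0,"dz":0,"ax":0,"ay":-0.143,"az":0,"claw":0},{"dx":0,"dy":0,"dz":0,"ax":0,"ay":-0.143,"az":0,"claw":0},{"dx":0,"dy":0,"dz":0,"ax":0,"ay":-0.143,"az":0,"claw":0},{"dx":0,"dy":0,"dz":0,"ax":0,"ay":-0.143,"az":0,"claw":0},{"dx":0,"dy":0,"dz":0,"ax":0,"ay":-0.143,"az":0,"claw":0}]' 8
python3 -m pendant '[{"dx":0,"dy":0,"dz":0,"ax":0,"ay":-0.141,"az":0,"claw":0},{"dx":0,"dy":0,"dz":0,"ax":0,"ay":0,"az":0,"claw":0},{"dx":0,"dy":0,"dz":0,"ax":0,"ay":0,"az":0,"claw":0}]' 8
python3 - <<'E'
from h import *
s=observe();M=R.from_rotvec(s['eef_rot']).as_matrix();print(s['tool_pos'],M.round(3),s['q'].round(2)); print(M.T@(np.array([.532,-.0463,.0675])-s['tool_pos']))
c=camera_params('wrist');p,d=snapshot('wrist');np.savez('w6.npz',p=p,d=d,W=cloud('wrist',c,d));cv2.imwrite('pics/w6.png',p[:,:,::-1])
E
python3 pile.py w6
```

```text
clock: 16.75
tool_pos: [0.5309, -0.0462, 0.2349]
eef_rot: [-1.563, 0.183, -0.178]
contact_force: [0.1, -0.5, -0.2]
gripper_width: 0.0884
clock: 17.05
tool_pos: [0.5313, -0.0463, 0.2355]
eef_rot: [-1.569, 0.079, -0.076]
contact_force: [-0.7, -0.3, 0.4]
gripper_width: 0.0884
[ 0.53131634 -0.04634739  0.2355155 ] [[ 0.995 -0.002  0.099]
 [-0.099  0.001  0.995]
 [-0.002 -1.     0.   ]] [-0.31  0.07  1.69  0.    1.39 -0.21]
[9.82549994e-04 1.68014021e-01 4.70913746e-05]
plat 5285 0.0853 ((531.55126953125, -46.013954162597656), (99.1252212524414, 100.65638732910156), 84.34664154052734)
0.029 1941 0.1173 ((528.5665283203125, -46.556461334228516), (39.980308532714844, 50.226905822753906), 84.4161376953125)
0.0245 349 0.1121 ((537.2870483398438, -47.63542175292969), (40.467063903808594, 49.742523193359375), 84.52279663085938)
0.019 48 0.106 ((541.5933227539062, -29.8204402923584), (22.053068161010742, 50.9332389831543), 56.81509780883789)
0.014 44 0.1007 ((524.0646362304688, -27.102874755859375), (2.117037534713745, 37.53597640991211), 84.24244689941406)
0.006 68 0.0949 ((532.4563598632812, -27.245223999023438), (0.8984241485595703, 48.95800018310547), 84.28780364990234)
```

View pics/w6.png

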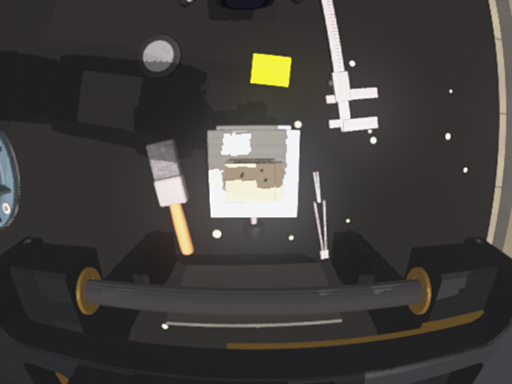

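```bash
python3 -m pendant '[{"dx":0.001,"dy":0.04,"dz":0,"ax":0,"ay":0,"az":0,"claw":10},{"dx":0,"dy":0.04,"dz":0,"ax":0,"ay":0,"az":0,"claw":10},{"dx":0,"dy":0.04,"dz":0,"ax":0,"ay":0,"az":0,"claw":10},{"dx":0,"dy":0.025,"dz":0,"ax":0,"ay":0,"az":0,"claw":10},{"dx":0,"dy":0.015,"dz":0,"ax":0,"ay":0,"az":0,"claw":10},{"dx":0,"dy":0.009,"dz":0,"ax":0,"ay":0,"az":0,"claw":20},{"dx":0,"dy":0,"dz":0,"ax":0,"ay":0,"az":0,"claw":40},{"dx":0,"dy":0,"dz":0,"ax":0,"ay":0,"az":0,"claw":47},{"dx":0,"dy":0,"dz":0,"ax":0,"ay":0,"az":0,"claw":54},{"dx":0,"dy":0,"dz":0,"ax":0,"ay":0,"az":0,"claw":61}]' 8
python3 -m pendant '[{"dx":0,"dy":0,"dz":0,"ax":0,"ay":0,"az":0,"claw":68},{"dx":0,"dy":0,"dz":0,"ax":0,"ay":0,"az":0,"claw":75},{"dx":0,"dy":0,"dz":0,"ax":0,"ay":0,"az":0,"claw":82},{"dx":0,"dy":0,"dz":0,"ax":0,"ay":0,"az":0,"claw":89},{"dx":0,"dy":0,"dz":0,"ax":0,"ay":0,"az":0,"claw":96},{"dx":0,"dy":0,"dz":0,"ax":0,"ay":0,"az":0,"claw":103},{"dx":0,"dy":0,"dz":0,"ax":0,"ay":0,"az":0,"claw":110},{"dx":0,"dy":0,"dz":0,"ax":0,"ay":0,"az":0,"claw":116},{"dx":0,"dy":0,"dz":0,"ax":0,"ay":0,"az":0,"claw":120},{"dx":0,"dy":0,"dz":0,"ax":0,"ay":0,"az":0,"claw":120}]' 8
```

```text
clock: 18.1
tool_pos: [0.5337, -0.0469, 0.0686]
eef_rot: [-1.57, 0.073, -0.076]
contact_force: [0.4, 0.4, -0.8]
gripper_width: 0.0671
clock: 19.1
tool_pos: [0.5329, -0.0466, 0.0676]
eef_rot: [-1.569, 0.075, -0.074]
contact_force: [-3.6, 0.7, 4.9]
gripper_width: 0.0497
```

```bash
python3 -m pendant '[{"dx":0,"dy":0,"dz":0,"ax":0,"ay":0,"az":0,"claw":105},{"dx":0,"dy":0,"dz":0,"ax":0,"ay":0,"az":0,"claw":80},{"dx":0,"dy":0,"dz":0,"ax":0,"ay":0,"az":0,"claw":20},{"dx":0,"dy":0,"dz":0,"ax":0,"ay":0,"az":0,"claw":0},{"dx":0,"dy":-0.03,"dz":0,"ax":0,"ay":0,"az":0,"claw":0},{"dx":0,"dy":-0.045,"dz":0,"ax":0,"ay":0,"az":0,"claw":0},{"dx":0,"dy":-0.045,"dz":0,"ax":0,"ay":0,"az":0,"claw":0},{"dx":0,"dy":-0.05,"dz":0,"ax":0,"ay":0,"az":0,"claw":0},{"dx":0,"dy":0,"dz":0,"ax":0,"ay":0,"az":0,"claw":0},{"dx":0,"dy":0,"dz":0,"ax":0,"ay":0,"az":0,"claw":0}]' 8
python3 - <<'E'
from h import *
c=camera_params('wrist');p,d=snapshot('wrist');np.savez('w7.npz',p=p,d=d,W=cloud('wrist',c,d));cv2.imwrite('pics/w7.png',p[:,:,::-1])
p,d=snapshot('side')
cv2.imwrite('pics/s3.png',cv2.resize(p[140:220,220:320],None,fx=6,fy=6,interpolation=cv2.INTER_CUBIC)[:,:,::-1])
E
python3 pile.py w7
```

```text
clock: 20.1
tool_pos: [0.5338, -0.0469, 0.2388]
eef_rot: [-1.57, 0.072, -0.077]
contact_force: [-0.6, -0.1, -0.6]
gripper_width: 0.0879
plat 5581 0.0853 ((531.536376953125, -46.13058090209961), (100.27899932861328, 100.62178802490234), 84.35076904296875)
0.029 1888 0.1173 ((533.2400512695312, -46.50440979003906), (40.26979064941406, 49.83667755126953), 85.46099090576172)
0.0245 43 0.1132 ((544.4366455078125, -35.4322509765625), (29.808530807495117, 62.63319396972656), 46.63343811035156)
0.019 43 0.1087 ((535.6021728515625, -26.781131744384766), (0.5250915288925171, 49.28733825683594), 84.38194274902344)
0.014 46 0.1023 ((535.5396728515625, -26.968578338623047), (0.542791485786438, 48.21183395385742), 84.80117797851562)
0.006 47 0.0944 ((535.5681762695312, -27.2733154296875), (0.4720834493637085, 49.47940444946289), 84.55005645751953)
```

View pics/w7z.png

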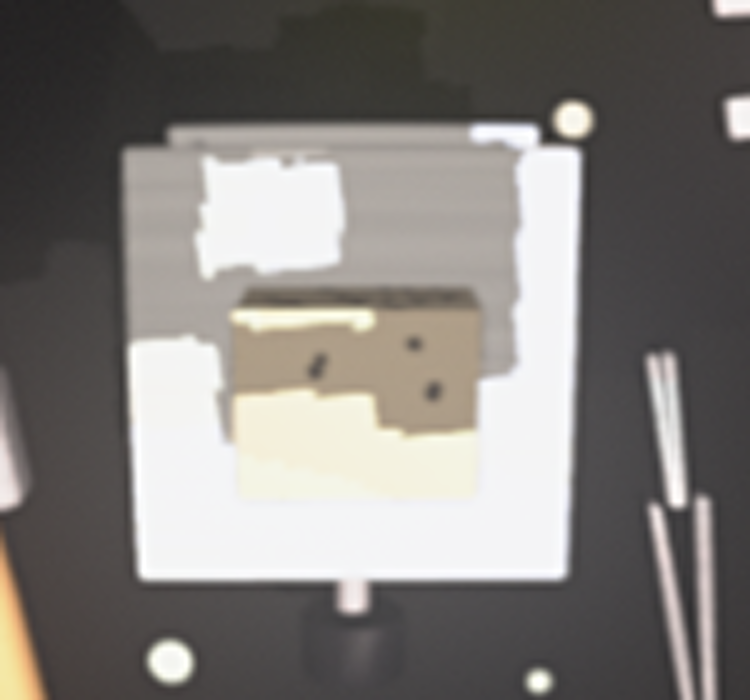

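View pics/s3.png

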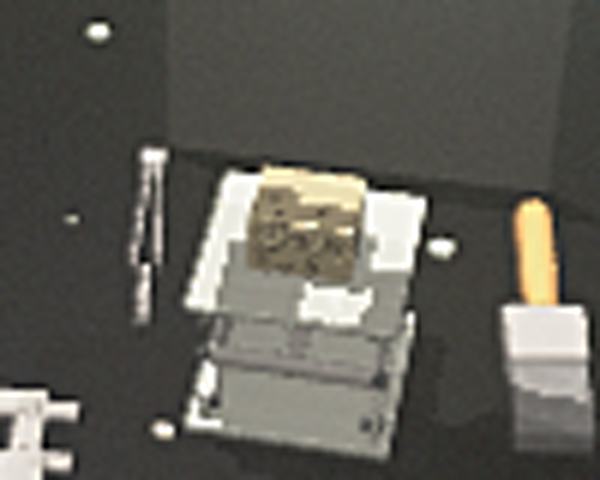

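All edges are flush: the +y faces at every level lie within 0.5 mm, the centres agree and the yaw matches the platform. On to the shutter, shutting the fingers on the way.

```bash
python3 -m pendant '[{"dx":-0.012,"dy":0,"dz":0.034,"ax":0,"ay":0,"az":0,"claw":255},{"dx":-0.015,"dy":0,"dz":0.04,"ax":0,"ay":0,"az":0,"claw":255},{"dx":-0.015,"dy":0,"dz":0.04,"ax":0,"ay":0,"az":0,"claw":255},{"dx":-0.012,"dy":0,"dz":0.034,"ax":0,"ay":0,"az":0,"claw":255},{"dx":0,"dy":0,"dz":0,"ax":0,"ay":0,"az":0,"claw":255},{"dx":0,"dy":0,"dz":0,"ax":0,"ay":0,"az":0,"claw":255},{"dx":0,"dy":0,"dz":0,"ax":0,"ay":0,"az":0,"claw":255}]' 15
python3 - <<'E'
from h import *
c=camera_params('wrist');p,d=snapshot('wrist');W=cloud('wrist',c,d);np.savez('w8.npz',p=p,d=d,W=W);cv2.imwrite('pics/w8.png',p[:,:,::-1])
for o in spot_point('wrist','shutter_top')[:3]:
    u,v=o['centre'];print(o['confidence'],u,v,W[int(v),int(u)])
E
```

```text
clock: 20.9
tool_pos: [0.493, 0.105, 0.2364]
eef_rot: [-1.57, 0.077, -0.074]
contact_force: [0.5, 0.6, 0.5]
gripper_width: 0.0343
0.6 238.8 76.9 [0.49027021 0.20714363 0.14603891]
```

View pics/w8.png

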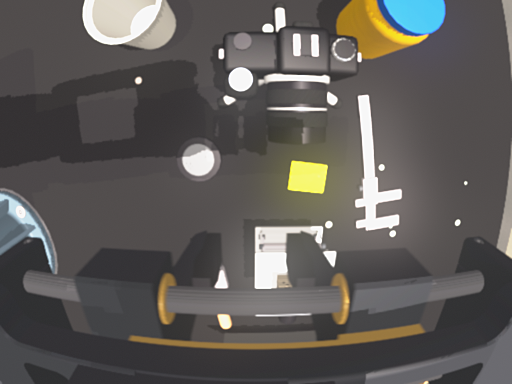

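The shutter cap is the bright disc at (240,79) on the larger camera's grip. I'll measure it by height and brightness.

```bash
python3 - <<'E'
from h import *
z=np.load('w8.npz');W=z['W'];p=z['p'].astype(int)
m=(p.min(2)>110)&(abs(W[...,2]-.147)<.006)&(np.hypot(W[...,0]-.49,W[...,1]-.207)<.015)
P=W[m];print(m.sum(),P.mean(0),np.median(P[:,2]),(P.max(0)-P.min(0)),(P.max(0)+P.min(0))/2)
z=np.load('top0.npz');W=z['W'];p=z['p'].astype(int)
m=(p.min(2)>110)&(abs(W[...,2]-.147)<.008)&(np.hypot(W[...,0]-.49,W[...,1]-.207)<.02)
P=W[m];print(m.sum(),P.mean(0))
s=observe();M=R.from_rotvec(s['eef_rot']).as_matrix();print(s['tool_pos'],M.T@(np.array([.4905,.2065,.147])-s['tool_pos']))
E
python3 -m pendant '[{"dx":0,"dy":0,"dz":0,"ax":0,"ay":0,"az":0,"claw":255},{"dx":0,"dy":0,"dz":0,"ax":0,"ay":0,"az":0,"claw":255},{"dx":0,"dy":0,"dz":0,"ax":0,"ay":0,"az":0,"claw":255},{"dx":0,"dy":0,"dz":0,"ax":0,"ay":0,"az":0,"claw":255},{"dx":0,"dy":0,"dz":0,"ax":0,"ay":0,"az":0,"claw":255}]' 15
python3 tip.py t3
```

```text
195 [0.49170619 0.20494474 0.1470759 ] 0.14726850319989543 [0.01514713 0.01522266 0.00789531] [0.49197271 0.20405281 0.1449506 ]
34 [0.49220479 0.20558147 0.14406975]
[0.49336658 0.10465612 0.23688426] [-0.01259081  0.0898648   0.10112054]
clock: 21.5
tool_pos: [0.4933, 0.1057, 0.2376]
eef_rot: [-1.57, 0.075, -0.075]
contact_force: [-0.1, -0.0, 0.0]
gripper_width: 0.0007
width 0.0007013446793372593 21.5
1731 y max pts [[6.5, -22.7, 7.6], [-5.4, -23.0, 7.7], [-0.5, -23.1, 7.8], [-2.7, -23.2, 7.8], [-3.2, -23.3, 7.9], [-6.4, -23.4, 7.9]] pct [-0.0239 -0.0264 -0.029 ]
1650 y max pts [[6.5, -22.7, 7.6], [-5.4, -23.0, 7.7], [-0.5, -23.1, 7.8], [-2.7, -23.2, 7.8], [-3.2, -23.3, 7.9], [-6.4, -23.4, 7.9]] pct [-0.0239 -0.0264 -0.029 ]
```

View pics/t3.png

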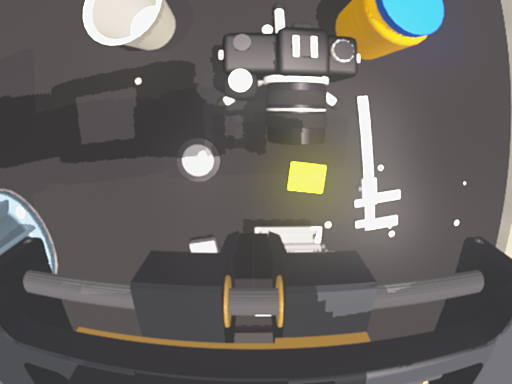

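```bash
python3 -m pendant '[{"dx":-0.0034,"dy":0,"dz":0.03,"ax":0,"ay":0,"az":0,"claw":255},{"dx":-0.004,"dy":0,"dz":0.035,"ax":0,"ay":0,"az":0,"claw":255},{"dx":-0.004,"dy":0,"dz":0.0345,"ax":0,"ay":0,"az":0,"claw":255},{"dx":0,"dy":0.035,"dz":0,"ax":0,"ay":0,"az":0,"claw":255},{"dx":0,"dy":0.035,"dz":0,"ax":0,"ay":0,"az":0,"claw":255},{"dx":0,"dy":0.02,"dz":0,"ax":0,"ay":0,"az":0,"claw":255},{"dx":0,"dy":0,"dz":0,"ax":0,"ay":0,"az":0,"claw":255},{"dx":0,"dy":0,"dz":0,"ax":0,"ay":0,"az":0,"claw":255},{"dx":0,"dy":0,"dz":0,"ax":0,"ay":0,"az":0,"claw":255}]' 15
python3 - <<'E'
from h import *
s=observe();print(s['tool_pos'])
p,d=snapshot('side');W=cloud('side',camera_params('side'),d)
cv2.imwrite('pics/s4.png',cv2.resize(p[190:290,210:330],None,fx=6,fy=6,interpolation=cv2.INTER_CUBIC)[:,:,::-1])
p,d=snapshot('top')
cv2.imwrite('pics/tp4.png',cv2.resize(p[150:250,180:300],None,fx=6,fy=6,interpolation=cv2.INTER_CUBIC)[:,:,::-1])
E
```

```text
clock: 22.45
tool_pos: [0.4926, 0.2061, 0.1493]
eef_rot: [-1.569, 0.072, -0.077]
contact_force: [-1.2, 0.3, -0.2]
gripper_width: 0.0006
[0.49257212 0.20613944 0.14926968]
```

View pics/s4.png

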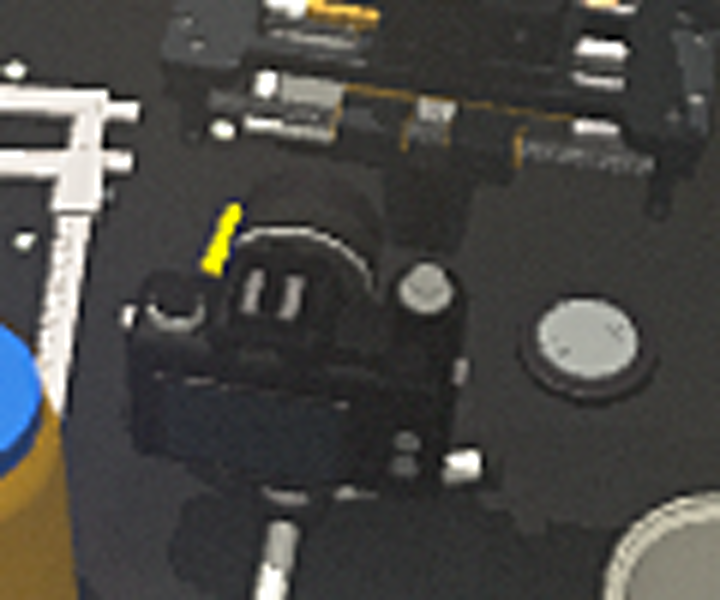

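View pics/tp4.png

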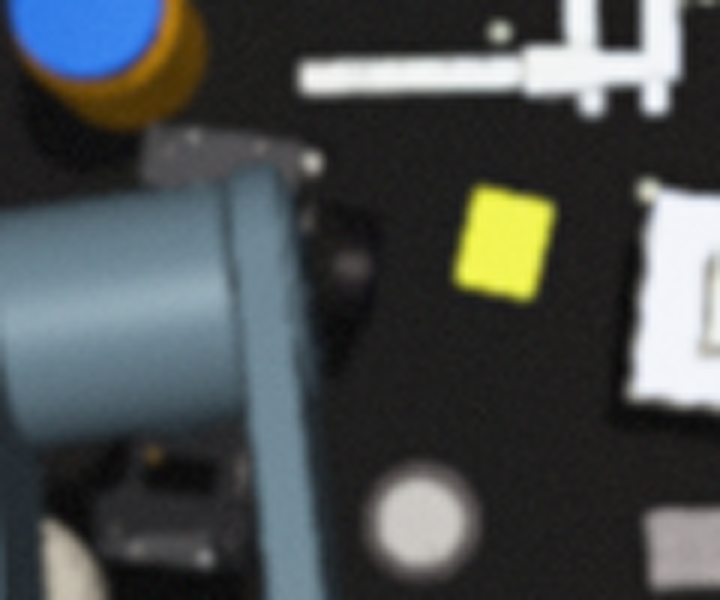

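```bash
Z='"dx":0,"dz":0'; python3 -m pendant '[{"dx":0,"dy":0.01,"dz":0,"ax":0,"ay":0,"az":0,"claw":255},{"dx":0,"dy":0.007,"dz":0,"ax":0,"ay":0,"az":0,"claw":255},{"dx":0,"dy":0,"dz":0,"ax":0,"ay":0,"az":0,"claw":255},{"dx":0,"dy":0,"dz":0,"ax":0,"ay":0,"az":0,"claw":255}]' 15
python3 -m pendant '[{"dx":0,"dy":0.002,"dz":0,"ax":0,"ay":0,"az":0,"claw":255},{"dx":0,"dy":0,"dz":0,"ax":0,"ay":0,"az":0,"claw":255},{"dx":0,"dy":0,"dz":0,"ax":0,"ay":0,"az":0,"claw":255}]' 15
python3 -m pendant '[{"dx":0,"dy":0.001,"dz":0,"ax":0,"ay":0,"az":0,"claw":255},{"dx":0,"dy":0,"dz":0,"ax":0,"ay":0,"az":0,"claw":255},{"dx":0,"dy":0,"dz":0,"ax":0,"ay":0,"az":0,"claw":255}]' 15
```

```text
clock: 22.95
tool_pos: [0.491, 0.2059, 0.1301]
eef_rot: [-1.57, 0.075, -0.074]
contact_force: [0.0, 0.5, 0.2]
gripper_width: 0.0004
clock: 23.25
tool_pos: [0.4914, 0.206, 0.1286]
eef_rot: [-1.569, 0.075, -0.075]
contact_force: [0.1, -0.3, -0.3]
gripper_width: 0.0006
clock: 23.55
tool_pos: [0.4913, 0.206, 0.1275]
eef_rot: [-1.57, 0.075, -0.075]
contact_force: [-0.0, 0.4, 0.5]
gripper_width: 0.001
```

```bash
python3 -m pendant '[{"dx":0,"dy":0.001,"dz":0,"ax":0,"ay":0,"az":0,"claw":255},{"dx":0,"dy":0,"dz":0,"ax":0,"ay":0,"az":0,"claw":255},{"dx":0,"dy":0.001,"dz":0,"ax":0,"ay":0,"az":0,"claw":255},{"dx":0,"dy":0,"dz":0,"ax":0,"ay":0,"az":0,"claw":255},{"dx":0,"dy":0,"dz":0,"ax":0,"ay":0,"az":0,"claw":255}]' 15
python3 -m pendant '[{"dx":0,"dy":0.001,"dz":0,"ax":0,"ay":0,"az":0,"claw":255},{"dx":0,"dy":0,"dz":0,"ax":0,"ay":0,"az":0,"claw":255},{"dx":0,"dy":0,"dz":0,"ax":0,"ay":0,"az":0,"claw":255}]' 15
python3 -m pendant '[{"dx":0,"dy":0.001,"dz":0,"ax":0,"ay":0,"az":0,"claw":255},{"dx":0,"dy":0,"dz":0,"ax":0,"ay":0,"az":0,"claw":255},{"dx":0,"dy":0,"dz":0,"ax":0,"ay":0,"az":0,"claw":255}]' 15
```

```text
clock: 24.05
tool_pos: [0.4913, 0.2059, 0.1255]
eef_rot: [-1.57, 0.075, -0.075]
contact_force: [0.2, 0.5, -0.3]
gripper_width: 0.0004
clock: 24.35
tool_pos: [0.4913, 0.206, 0.1245]
eef_rot: [-1.57, 0.075, -0.075]
contact_force: [0.9, -0.0, -0.0]
gripper_width: 0.0
clock: 24.65
tool_pos: [0.4915, 0.206, 0.1236]
eef_rot: [-1.569, 0.074, -0.075]
contact_force: [-0.2, 0.2, 0.4]
gripper_width: 0.0004
```

```bash
python3 -m pendant '[{"dx":0,"dy":0.001,"dz":0,"ax":0,"ay":0,"az":0,"claw":255},{"dx":0,"dy":0,"dz":0,"ax":0,"ay":0,"az":0,"claw":255},{"dx":0,"dy":0,"dz":0,"ax":0,"ay":0,"az":0,"claw":255}]' 15
python3 -m pendant '[{"dx":0,"dy":0.001,"dz":0,"ax":0,"ay":0,"az":0,"claw":255},{"dx":0,"dy":0,"dz":0,"ax":0,"ay":0,"az":0,"claw":255},{"dx":0,"dy":0,"dz":0,"ax":0,"ay":0,"az":0,"claw":255}]' 15
python3 - <<'E'
from h import *
p,d=snapshot('side');W=cloud('side',camera_params('side'),d);np.savez('s5.npz',p=p,d=d,W=W)
cv2.imwrite('pics/s5.png',cv2.resize(p[190:290,210:330],None,fx=6,fy=6,interpolation=cv2.INTER_CUBIC)[:,:,::-1])
E
```

```text
clock: 24.95
tool_pos: [0.4915, 0.206, 0.1226]
eef_rot: [-1.569, 0.074, -0.075]
contact_force: [0.4, 0.0, 1.9]
gripper_width: 0.0008
clock: 25.25
tool_pos: [0.4915, 0.206, 0.1216]
eef_rot: [-1.569, 0.074, -0.075]
contact_force: [0.6, -0.2, 1.9]
gripper_width: 0.0005
```

View pics/s5.png

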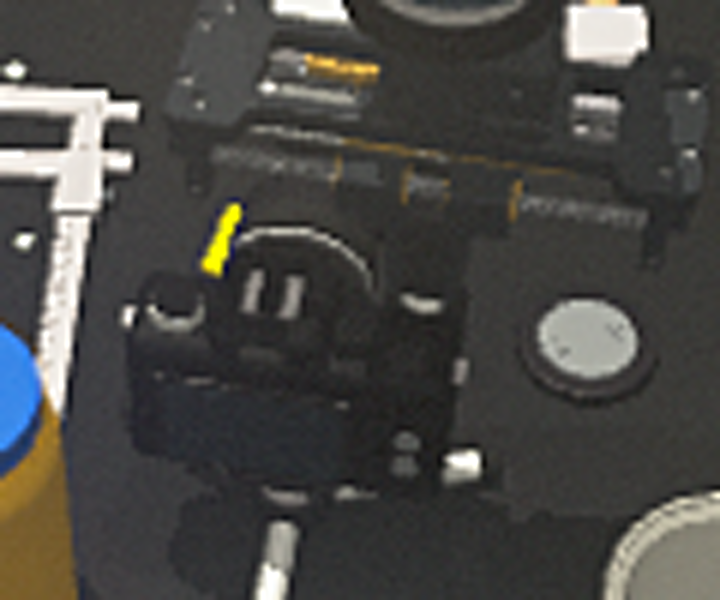

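Contact made (about 1–1.9 N at tool z 0.1226). I'm continuing in half-millimetre steps to the firm stop.

```bash
python3 -m pendant '[{"dx":0,"dy":0.001,"dz":0,"ax":0,"ay":0,"az":0,"claw":255},{"dx":0,"dy":0,"dz":0,"ax":0,"ay":0,"az":0,"claw":255},{"dx":0,"dy":0,"dz":0,"ax":0,"ay":0,"az":0,"claw":255}]' 15
python3 -m pendant '[{"dx":0,"dy":0.0005,"dz":0,"ax":0,"ay":0,"az":0,"claw":255},{"dx":0,"dy":0,"dz":0,"ax":0,"ay":0,"az":0,"claw":255},{"dx":0,"dy":0,"dz":0,"ax":0,"ay":0,"az":0,"claw":255}]' 15
```

```text
clock: 25.6
tool_pos: [0.4914, 0.206, 0.1206]
eef_rot: [-1.569, 0.074, -0.075]
contact_force: [0.4, 0.5, 2.8]
gripper_width: 0.0002
clock: 25.9
tool_pos: [0.4915, 0.206, 0.1202]
eef_rot: [-1.569, 0.074, -0.075]
contact_force: [-0.6, -0.1, 3.5]
gripper_width: 0.0001
```

```bash
python3 -m pendant '[{"dx":0,"dy":0.0003,"dz":0,"ax":0,"ay":0,"az":0,"claw":255},{"dx":0,"dy":0,"dz":0,"ax":0,"ay":0,"az":0,"claw":255},{"dx":0,"dy":0,"dz":0,"ax":0,"ay":0,"az":0,"claw":255}]' 15
python3 -m pendant '[{"dx":0,"dy":0,"dz":0,"ax":0,"ay":0,"az":0,"claw":255},{"dx":0,"dy":0,"dz":0,"ax":0,"ay":0,"az":0,"claw":255}]' 15
python3 -m pendant '[{"dx":0,"dy":0,"dz":0,"ax":0,"ay":0,"az":0,"claw":255},{"dx":0,"dy":0,"dz":0,"ax":0,"ay":0,"az":0,"claw":255}]' 15
```

```text
clock: 26.2
tool_pos: [0.4915, 0.206, 0.1201]
eef_rot: [-1.569, 0.074, -0.075]
contact_force: [-1.2, 0.6, 5.9]
gripper_width: 0.0005
clock: 26.4
tool_pos: [0.4915, 0.206, 0.1201]
eef_rot: [-1.569, 0.074, -0.075]
contact_force: [-1.0, -0.9, 6.0]
gripper_width: 0.0005
clock: 26.6
tool_pos: [0.4915, 0.206, 0.1202]
eef_rot: [-1.569, 0.074, -0.075]
contact_force: [-0.3, 0.8, 5.5]
gripper_width: 0.0004
```

Firm at the click with 5.5–6 N (between 2.5 and 8 N). I'll hold for another second, then go on down.

```bash
python3 -m pendant '[{"dx":0,"dy":0,"dz":0,"ax":0,"ay":0,"az":0,"claw":255},{"dx":0,"dy":0,"dz":0,"ax":0,"ay":0,"az":0,"claw":255},{"dx":0,"dy":0,"dz":0,"ax":0,"ay":0,"az":0,"claw":255},{"dx":0,"dy":0,"dz":0,"ax":0,"ay":0,"az":0,"claw":255},{"dx":0,"dy":0,"dz":0,"ax":0,"ay":0,"az":0,"claw":255},{"dx":0,"dy":0,"dz":0,"ax":0,"ay":0,"az":0,"claw":255},{"dx":0,"dy":0,"dz":0,"ax":0,"ay":0,"az":0,"claw":255},{"dx":0,"dy":0,"dz":0,"ax":0,"ay":0,"az":0,"claw":255}]' 15
python3 -m pendant '[{"dx":0,"dy":0.001,"dz":0,"ax":0,"ay":0,"az":0,"claw":255},{"dx":0,"dy":0.001,"dz":0,"ax":0,"ay":0,"az":0,"claw":255},{"dx":0,"dy":0,"dz":0,"ax":0,"ay":0,"az":0,"claw":255}]' 15
python3 -m pendant '[{"dx":0,"dy":0.001,"dz":0,"ax":0,"ay":0,"az":0,"claw":255},{"dx":0,"dy":0,"dz":0,"ax":0,"ay":0,"az":0,"claw":255},{"dx":0,"dy":0,"dz":0,"ax":0,"ay":0,"az":0,"claw":255}]' 15
```

```text
clock: 27.4
tool_pos: [0.4915, 0.206, 0.1201]
eef_rot: [-1.569, 0.074, -0.075]
contact_force: [-1.6, -1.1, 6.0]
gripper_width: 0.0004
clock: 27.7
tool_pos: [0.4915, 0.206, 0.1185]
eef_rot: [-1.57, 0.074, -0.075]
contact_force: [-1.9, -1.2, 9.3]
gripper_width: 0.0006
clock: 28.0
tool_pos: [0.4915, 0.206, 0.1177]
eef_rot: [-1.569, 0.074, -0.075]
contact_force: [-3.2, -0.7, 10.7]
gripper_width: 0.0002
```

```bash
python3 -m pendant '[{"dx":0,"dy":0.0008,"dz":0,"ax":0,"ay":0,"az":0,"claw":255},{"dx":0,"dy":0,"dz":0,"ax":0,"ay":0,"az":0,"claw":255},{"dx":0,"dy":0,"dz":0,"ax":0,"ay":0,"az":0,"claw":255}]' 15
python3 -m pendant '[{"dx":0,"dy":0.0007,"dz":0,"ax":0,"ay":0,"az":0,"claw":255},{"dx":0,"dy":0,"dz":0,"ax":0,"ay":0,"az":0,"claw":255},{"dx":0,"dy":0,"dz":0,"ax":0,"ay":0,"az":0,"claw":255}]' 15
```

```text
clock: 28.3
tool_pos: [0.4915, 0.206, 0.117]
eef_rot: [-1.57, 0.074, -0.075]
contact_force: [-3.6, -0.5, 10.9]
gripper_width: 0.0005
clock: 28.6
tool_pos: [0.4916, 0.206, 0.1164]
eef_rot: [-1.57, 0.074, -0.075]
contact_force: [-4.3, -0.8, 12.0]
gripper_width: 0.0002
```

```bash
python3 -m pendant '[{"dx":0,"dy":0.0005,"dz":0,"ax":0,"ay":0,"az":0,"claw":255},{"dx":0,"dy":0,"dz":0,"ax":0,"ay":0,"az":0,"claw":255},{"dx":0,"dy":0,"dz":0,"ax":0,"ay":0,"az":0,"claw":255}]' 15
```

```text
clock: 28.9
tool_pos: [0.4916, 0.206, 0.1163]
eef_rot: [-1.57, 0.074, -0.075]
contact_force: [-5.4, -2.7, 15.2]
gripper_width: 0.0003
```

Firm bottom stop (15 N at z 0.1163, after 3.8 mm of second-stage travel). I'll let go, rise and back off toward the pile to check it.

```bash
python3 -m pendant '[{"dx":0,"dy":-0.004,"dz":0,"ax":0,"ay":0,"az":0,"claw":255},{"dx":0,"dy":-0.006,"dz":0,"ax":0,"ay":0,"az":0,"claw":255},{"dx":0,"dy":-0.03,"dz":0,"ax":0,"ay":0,"az":0,"claw":255},{"dx":0,"dy":-0.04,"dz":0,"ax":0,"ay":0,"az":0,"claw":255},{"dx":0,"dy":-0.04,"dz":0,"ax":0,"ay":0,"az":0,"claw":255},{"dx":0.006,"dy":0,"dz":-0.045,"ax":0,"ay":0,"az":0,"claw":255},{"dx":0.006,"dy":0,"dz":-0.045,"ax":0,"ay":0,"az":0,"claw":255},{"dx":0,"dy":0,"dz":-0.035,"ax":0,"ay":0,"az":0,"claw":255},{"dx":0,"dy":0,"dz":0,"ax":0,"ay":0,"az":0,"claw":255},{"dx":0,"dy":0,"dz":0,"ax":0,"ay":0,"az":0,"claw":255}]' 15
python3 - <<'E'
from h import *
c=camera_params('wrist');p,d=snapshot('wrist');W=cloud('wrist',c,d);np.savez('w9.npz',p=p,d=d,W=W);cv2.imwrite('pics/w9.png',p[:,:,::-1])
q=p.astype(int)
m=(q.min(2)>110)&(abs(W[...,2]-.147)<.008)&(np.hypot(W[...,0]-.49,W[...,1]-.207)<.015);print('cap',m.sum(),W[m].mean(0),np.median(W[m][:,2]))
p,d=snapshot('side');cv2.imwrite('pics/s6.png',cv2.resize(p[140:220,220:320],None,fx=6,fy=6,interpolation=cv2.INTER_CUBIC)[:,:,::-1])
c=camera_params('side');W=cloud('side',c,d)
print('state',{k:np.round(v,3) for k,v in observe().items() if k in('tool_pos','contact_force','clock')})
E
python3 pile.py w9
```

```text
clock: 29.9
tool_pos: [0.4911, 0.08, 0.2343]
eef_rot: [-1.569, 0.077, -0.075]
contact_force: [-0.3, 0.1, 0.8]
gripper_width: 0.0005
cap 347 [0.491784   0.20510439 0.14396113] 0.14623661267563715
state {'clock': np.float64(30.0), 'tool_pos': array([0.491, 0.081, 0.234]), 'contact_force': array([-0.364,  0.184,  0.62 ])}
plat 997 0.0852 ((543.1464233398438, -8.98497200012207), (25.165283203125, 84.99555969238281), 84.0008773803711)
```

View pics/w9.png

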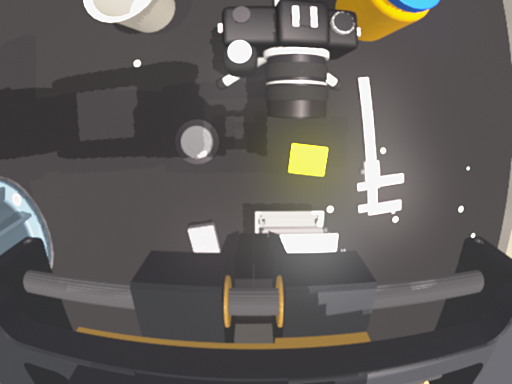

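View pics/s6.png

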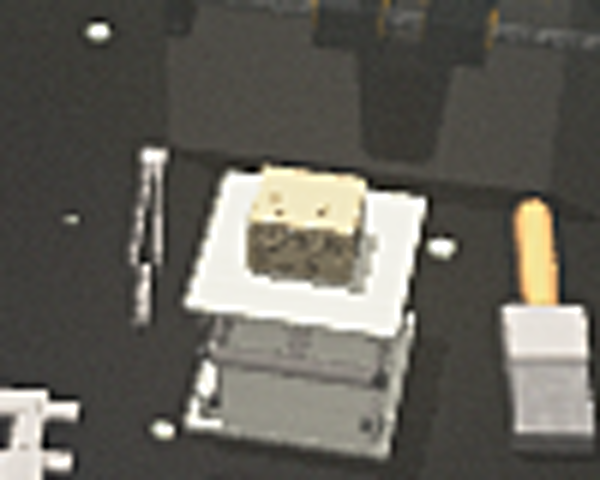

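The cap is back up at 0.146–0.147, the pile is a clean block in the side view, the bystanders are unmoved and the robot is clear. I'm handing in.

```bash
python3 - <<'E'
from cell import *
print(observe()['clock']); print(sign_off())
E
```

```text
30.0
the job is handed in; nothing more can be done
None
```

I squared up the pile, photographed it and handed the job in at 30.0 s of the 72 s allowed; `sign_off()` gave no verdict.

**Squaring the pile:** I tapped the long sides at the middle and near both ends, then the short sides at the middle. My first taps moved only the top two slabs. The finger tips turned out to sit about 23 mm behind the reported TCP, so I repeated the taps lower and they reached all five pieces.

**Checks on the pile:** After the last tap, the camera-side edges agreed to about 0.5 mm between the lower levels. The pile centre was about 2 mm from the platform's centre, and its direction matched the platform's to about 1°. The level just below the top slab gave too few points to measure on its own. The back and end faces I judged by eye.

**Taking the picture:** I held the button at its first click for more than a second at 5.5–6 N. I then pressed it 3.8 mm further to a firm stop; the push peaked at about 15 N upward, 16 N in all.

**Final checks:** After I let go, the button cap was back at 0.146 m, against 0.147 m before, and the robot was clear of everything. The pile still looked like a clean block in the side view. At that point the gripper hid it from the wrist camera, so I did not measure the pile again after the picture. The bystanders I looked at only in the pictures, where I saw none moved.

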